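# Balance a shelf rail and clip its hanger on

## Robot

A 7-joint arm with a two-finger parallel gripper is mounted at the origin on the work surface. World frame = base frame: x ahead of the robot, y to its left, z up, the work surface at z = 0. Lengths are in m, angles in rad, forces in N, time in s.
With the tool pointing down it reaches from about 0.425 to 0.925 m from the base axis. Payload 6.8 kg.
Tool frame: the origin (TCP) lies between the finger pads; the fingertips stand r.tip_reach ahead of it and the grasp point (between the pads) lies 11 mm behind it (r.tip_reach is the distance from the TCP to the fingertips, in m); z points along the fingers, y is the direction in which the jaws open and shut (so a half turn about z gives the same grasp; the last joint's range is limited). The gripper opens to 85 mm and grips with 20 to 120 N. Pads are 22 mm wide; open, the fingers measure 114 mm over their backs; the gripper's body (76 mm by 85 mm) begins 54 mm behind the grasp point. The pads swing forward as they close: fully open they stand 13 mm farther back than shut.
Start: joints at [-1.331, 0.477, 0.022, 1.555, -0.011, 1.109, -0.083], TCP at [0.23, 0.635, 0.239] pointing down, gripper open.
Joint ranges: [-2.96, 2.96], [-0.34, 2.1], [-1.41, 1.46], [0.24, 2.44], [-1.37, 4.51], [0.17, 1.92], [-2.96, 2.96]. Speed limits (rad/s): [2.39, 2.39, 3.14, 3.14, 3.14, 3.14, 3.14].

## Interface

Orientations are given as a rotation vector (axis times angle).
In Python, from bench import r, eyes, spotter gives the robot as it stands.
- The arm moves only by the tool carry_out, never from a script. Its argument "series" is text: rows parted by semicolons, each of 5 numbers parted by spaces: the shift along the tool's x, y, z in cm, then the turn about the tool's z in rad, then the opening, from 0 (shut) to 1 (fully open). In form: x y z yaw gripper; .... A call has 1 to 8 rows; each row shifts and turns the commanded pose from where the row before left it, along the tool's axes as they then stand; what a row does not reach is not made up. A row lasts 1/8 s, in which the tool goes at most 62.5 mm and 10.7 degrees, less where a joint would pass 70% of its speed; a pose out of reach is approached as far as the arm can. A call with a gripper value outside its range is refused whole. The fingers move at their own pace and stop on an object; "grip_force" is the grip in N (left out, the last holds). Time passes only in rows, so rows that do not move let the fingers close. It gives the time, the measured TCP pose, the force and the opening at its end, in the units of the state.
- r.get_obs(): the state, without advancing time (a new reading comes with each control period).
- eyes.grab_frame(name): name is "side" or "top" or "wrist"; returns a dict with "color" (400x640x3 uint8, blue, green, red), "intrinsics" (3x3 intrinsics, pixels), "R" (3x3) and "t" (3): a world point X has camera coordinates R X + t; the wrist camera has in their place "T_tool_cam" (4x4, takes a point from camera to tool coordinates, whose origin is the TCP and whose axes are the flange's). Camera axes: x right, y down, z forward; pixel columns grow to the right and rows downward; lengths in m; the calibration is good to about 2 mm. A picture is of the moment at which its call begins: read the wrist's pose just before it. There is no depth.
- r.hand_in(): hands the job in, once; it reports no verdict.
Trained networks look in a picture, given as the dict that the camera call returned (one of the last four; its "shot" number tells which), for a name from the list of things; names that differ only in an ending like _2 or _b are one class to them, and where a whole thing is asked for, a point or a joint stands for the part that bears it (a point fixed in the world has none). Each returns a list of dicts, best first, with "confidence" (0 to 1); they miss things now and then, are a little off and sometimes report something else, mostly with a low value. They report only what shows in the picture. A call takes as long as a camera call. They do not tell look-alikes from the thing itself.
- spotter.search_frame(picture, query): "uv" ([column, row] in pixels, amid what is visible of it).
- spotter.trace(picture, query): "pixels" (400x640 bool, what is visible of it) and "uv" ([column, row] in pixels, amid what is visible of it).
- spotter.mark_of(picture, query): "uv" ([column, row] in pixels: a listed point, or the origin of a listed thing).
The state is a dict: "clock": time; "joints": joint angles; "qvel": joint speeds; "tau": joint torques, N m; "tcp_pos": TCP position; "orientation": TCP orientation; "contact_force": force on the tool from outside, world axes, zero at the start; "moment": the same for the moment, N m; "grip_width": finger opening in m.
Only numpy, scipy, OpenCV 4.12 (cv2) and the standard library are available. Lean on these libraries where they do the work, as an engineer would, in place of code of your own. Each camera call takes 0.05 s, during which the arm holds its last target.

## Task

This grey shelf rail is to hang level from one hook, so find its balance point: gently slide it nose-first along the jig's deck, without lifting it off, until it just tips over the yellow edge by itself and its nose leans on the red rod, and stop there. Then seat the orange hanger clip astride the rail right above the yellow edge, fully down on the rail, and let go. Leave the rail tipped, and leave the green clip and everything else where they are.

Things in the scene. Friction and masses are not known exactly. Their poses are not given: they have to be found in the camera images.
- edge (a point): Middle of the yellow fulcrum edge of the fixed balance jig, at deck height (60 mm above the table). +x points level along the slide direction, out over the edge; +y along the edge; z up. The deck, a level wooden block 60 mm wide, runs from the edge back to x = -160 mm.
- jig: The fixed jig; origin on the table below the edge, axes as edge. On its deck stand four steel guide posts (10 x 8 mm, 14 mm tall) in pairs at x = -40 and -100 mm, with a 28 mm gap that the rail slides through. Its base plate, 12 mm thick and 100 mm wide, runs from x = -175 to +115 mm.
- rod: The jig's fixed red cross rod (10 mm thick, 80 mm long) that catches the tipped rail: across the rail's path 80 mm beyond the edge, its top 8 mm below deck height, on dark posts at y = -35 and +35 mm. This body's origin is on the table below the yellow edge, not at the rod.
- rail_center (a point): Middle of the grey steel rail, half-way up. Closed box section 340 mm long, 24 wide, 20 tall, 0.6 kg, black end caps, pale strip on top; +x along it to the nose, z out of its top. Starts flat on the deck between the guide posts, its tail overhanging the deck's back, its nose past the rod. A stiffener hidden inside puts its balance point up to 25 mm either side of the middle: not measured.
- rail: The same rail; origin under its middle. It tips by about 0.1 rad once the balance point passes the edge; the further past, the harder it leans on the rod (0.07 N per mm; 10 mm past is too far). A finger kept pressed on the tail rubs and can hold the tail down: push a little, back off and look.
- rail_tail (a point): Middle of the rail's tail end face (170 mm behind rail_center), the end to push; 10 mm above the deck while the rail lies flat. It rises some 20 mm when the rail tips.
- rail_nose (a point): Middle of the rail's nose end face (170 mm ahead of rail_center).
- clip_fin (a point): Centre of the upright grip fin of the loose orange hanger clip, 31 mm above the clip's foot. The fin is 20 mm long (x), 10 mm thick (y, grip across this), 30 mm tall. x runs along the rail when seated; either way round will do. Fully seated, this point is 29 mm above the rail's middle line, square to the rail.
- clip: The same orange clip (about 40 g); origin at its foot, between the leg ends. An inverted U: top plate 22 x 36 mm, 4 mm thick, its underside 12 mm up, on two legs 12 mm deep and 4 mm thick, 28 mm apart inside, that go down either side of the rail with 2 mm play each. The fin stands on the plate.
- spare: bystander: a green clip of the same shape (49 mm tall overall, origin at its foot); it and the orange one stand left and right of the jig, either way. Not to be moved.
- can_a: bystander: red food can, 74 mm across, 110 mm tall, standing; origin at the centre of its underside. Not to be moved.
- can_b: bystander: blue food can, 66 mm across, 90 mm tall, standing; origin at the centre of its underside. Not to be moved.
- can_c: bystander: low yellow food can, 66 mm across, 60 mm tall, standing; origin at the centre of its underside. Not to be moved.
- jar: bystander: jar with red cap, 72 mm across, 100 mm tall, standing; origin at the centre of its underside. Not to be moved.
- carton: bystander: blue carton, 70 x 120 mm, 45 mm tall; origin at the centre of its underside. Not to be moved.
- driver: bystander: screwdriver lying on the table near the robot, about 200 mm long. Not to be moved.
Mind the look-alikes: they are no part of the job. There is more than one size of the clip; the job needs the middle-sized.

How it is judged:
By the outcome, as a careful person would: the job done as asked, in the order asked, and still so for the second after the job is handed in, with the robot touching nothing.
It also fails if it takes over 72 s, if anything falls off the work surface, if the arm or the gripper's body presses on something with over 40 N, if the wrist force passes 120 N, or if a joint passes its speed limit or range.

## Working session

There is one attempt and no reset: what is moved stays moved. The work goes in short steps, Python scripts to look and compute and a tool call to move; the robot and the scene stay as the last step left them, time stands still between calls to the robot, and variables do not carry over. Pictures are saved under pics/ and viewed, and the job is handed in when it is done.

Besides the shell and the picture viewer there is one more tool, called as name(argument=value, ...), one argument or row to a line, values as JSON. carry_out: Moves the arm, as the interface text tells. Its arguments: {"type":"object","properties":{"series":{"type":"string"},"grip_force":{"type":"number"}},"required":["series"]}

```bash
mkdir -p pics; ls; python3 - <<'E'
from bench import r, eyes, spotter
import cv2,pickle
o=r.get_obs(); print({k:o[k] for k in('clock','tcp_pos','orientation','grip_width','contact_force')}, r.tip_reach)
for n in('top','side','wrist'):
    f=eyes.grab_frame(n); cv2.imwrite(f'pics/{n}0.png',f['color']); pickle.dump(f,open(f'pics/{n}0.pkl','wb'))
    print(n,{k:f[k] for k in f if k!='color'})
E
```

```text
pics
{'clock': 0.0, 'tcp_pos': array([0.22986145, 0.63404377, 0.23831418]), 'orientation': array([-5.43434949e-01, -3.09405775e+00,  2.88798182e-03]), 'grip_width': 0.08580345700140003, 'contact_force': array([ 0.17266563,  0.1852969 , -0.61395301])} 0.008
top {'intrinsics': array([[453.27659519,   0.        , 311.85304188],
       [  0.        , 453.27659519, 200.66534679],
       [  0.        ,   0.        ,   1.        ]]), 'R': array([[-7.79237942e-04, -9.99948972e-01,  1.00720438e-02],
       [-9.99287664e-01,  3.98624568e-04, -3.77359989e-02],
       [ 3.77300584e-02, -1.00942745e-02, -9.99236983e-01]]), 't': array([-0.02067091,  0.51207766,  1.15993121]), 'shot': 1}
side {'intrinsics': array([[420.56515749,   0.        , 313.70305424],
       [  0.        , 420.56515749, 202.60991038],
       [  0.        ,   0.        ,   1.        ]]), 'R': array([[-0.99578388, -0.09034695, -0.01587103],
       [-0.0527623 ,  0.70565832, -0.70658508],
       [ 0.07503733, -0.70276864, -0.70745009]]), 't': array([0.53404402, 0.10238009, 1.0300727 ]), 'shot': 2}
wrist {'intrinsics': array([[289.64152352,   0.        , 317.89982234],
       [  0.        , 289.64152352, 202.25773836],
       [  0.        ,   0.        ,   1.        ]]), 'T_tool_cam': array([[-1.47579659e-04, -9.44439612e-01, -3.28684951e-01,
         8.41924083e-02],
       [ 9.99999686e-01,  1.16714408e-04, -7.84366067e-04,
         4.23005669e-04],
       [ 7.79148654e-04, -3.28684963e-01,  9.44439298e-01,
        -1.34676617e-01],
       [ 0.00000000e+00,  0.00000000e+00,  0.00000000e+00,
         1.00000000e+00]]), 'shot': 3}
```

View pics/top0.png

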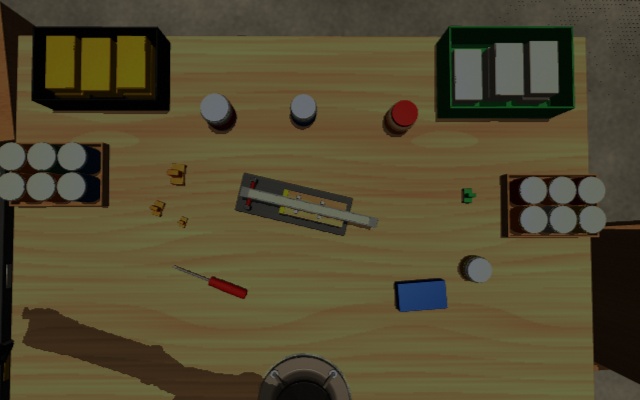

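View pics/side0.png

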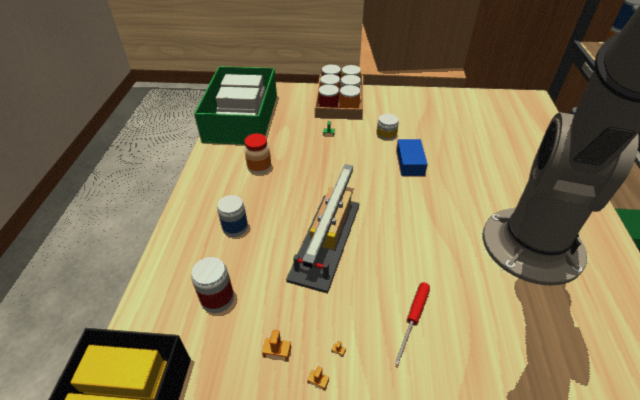

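View pics/wrist0.png

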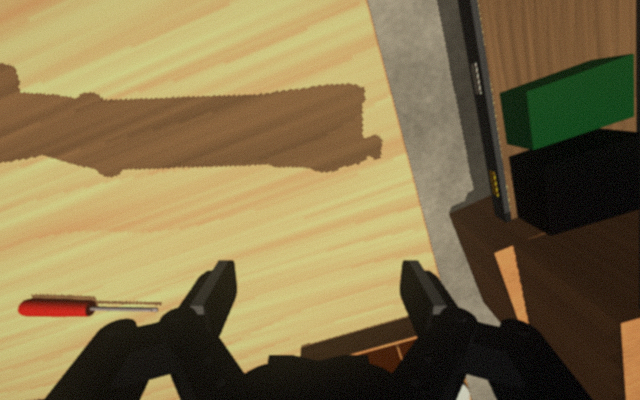

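```bash
cat > h.py <<'E'
import numpy as np,cv2,pickle
from bench import r,eyes,spotter
def proj(f,X):
    c=f['R']@np.asarray(X,float)+f['t']; p=f['intrinsics']@c; return p[:2]/p[2]
def ray(f,uv):
    d=np.linalg.inv(f['intrinsics'])@np.array([uv[0],uv[1],1.]); 
    return -f['R'].T@f['t'], f['R'].T@d
def onz(f,uv,z):
    o,d=ray(f,uv); return o+d*(z-o[2])/d[2]
def tri(f1,u1,f2,u2):
    o1,d1=ray(f1,u1);o2,d2=ray(f2,u2)
    A=np.array([d1,-d2]).T; s=np.linalg.lstsq(A,o2-o1,rcond=None)[0]
    p,q=o1+s[0]*d1,o2+s[1]*d2; return (p+q)/2,np.linalg.norm(p-q)
def wristf(f):  # convert wrist frame to R,t world, call right after obs
    from scipy.spatial.transform import Rotation as Ro
    o=f['obs']; T=np.eye(4);T[:3,:3]=Ro.from_rotvec(o['orientation']).as_matrix();T[:3,3]=o['tcp_pos']
    W=np.linalg.inv(T@f['T_tool_cam']); f['R']=W[:3,:3];f['t']=W[:3,3]; return f
def wrist():
    o=r.get_obs(); f=eyes.grab_frame('wrist'); f['obs']=o; return wristf(f)
def crop(f,name,c,h,s):
    u,v=map(int,c); im=f['color'][max(0,v-h):v+h,max(0,u-h):u+h]
    cv2.imwrite('pics/'+name,cv2.resize(im,None,fx=s,fy=s,interpolation=cv2.INTER_CUBIC))
E
python3 - <<'E'
from h import *
T=eyes.grab_frame('top');S=eyes.grab_frame('side')
np.set_printoptions(precision=4,suppress=True)
for q in['edge','jig','rail_center','rail_tail','rail_nose','clip_fin','clip','spare']:
    a=spotter.mark_of(T,q);b=spotter.mark_of(S,q)
    print(q,[(np.round(x['uv'],1),round(x['confidence'],2)) for x in a],[(np.round(x['uv'],1),round(x['confidence'],2)) for x in b])
    if a and b: print('   ',*tri(T,a[0]['uv'],S,b[0]['uv']))
for uv in[(177,174),(157,208),(183,222)]: print(onz(T,uv,0.02))
print(r.get_obs()['clock'])
crop(T,'clipsT.png',(172,200),40,8); crop(S,'clipsS.png',(310,355),45,8)
crop(T,'jigT.png',(307,205),75,5); crop(S,'jigS.png',(325,225),70,5)
E
```

```text
edge [(array([283.3, 201.3]), 0.7)] [(array([322.1, 233.9]), 0.67)]
    [0.5099 0.0505 0.0523] 0.002012214037167905
jig [(array([284.9, 201.3]), 0.93)] [(array([320.5, 250.7]), 0.72)]
    [ 0.5132  0.0497 -0.0126] 0.003798463428197524
rail_center [(array([308.6, 208.3]), 0.92)] [(array([331.4, 212.1]), 0.6)]
    [ 0.4921 -0.0124  0.0628] 0.0015878306449966443
rail_tail [(array([284.1, 203.3]), 0.58)] [(array([349.8, 167.3]), 0.82)]
    [0.4761 0.0388 0.253 ] 0.04279007577364136
rail_nose [(array([309.8, 207.7]), 0.3)] [(array([308.5, 267.1]), 0.58)]
    [ 0.5263 -0.0137 -0.1678] 0.05726810887268384
clip_fin [(array([174.5, 172.3]), 0.75), (array([151.4, 208.8]), 0.51), (array([182.5, 223.6]), 0.5), (array([284.5, 199.1]), 0.4)] [(array([316. , 373.4]), 0.62), (array([274.6, 342.2]), 0.6), (array([338.6, 348.1]), 0.5)]
    [ 0.5445  0.3456 -0.025 ] 0.08856450312544555
clip [(array([178.5, 177.7]), 0.75), (array([161. , 209.7]), 0.59), (array([184.8, 225.8]), 0.47)] [(array([319.5, 377.9]), 0.87), (array([387.6, 135.3]), 0.74), (array([277.8, 352.1]), 0.68), (array([339.3, 350.7]), 0.66)]
    [ 0.5353  0.3428 -0.0534] 0.0833223770232386
spare [(array([467.2, 191. ]), 0.55)] [(array([328.7, 133.8]), 0.49), (array([323.6, 251.9]), 0.45)]
    [ 0.5319 -0.4285 -0.0041] 0.011720359694589691
[0.58   0.3238 0.02  ]
[0.4931 0.3737 0.02  ]
[0.4575 0.3073 0.02  ]
1.05
```

View crops.

View pics/clipsT.png

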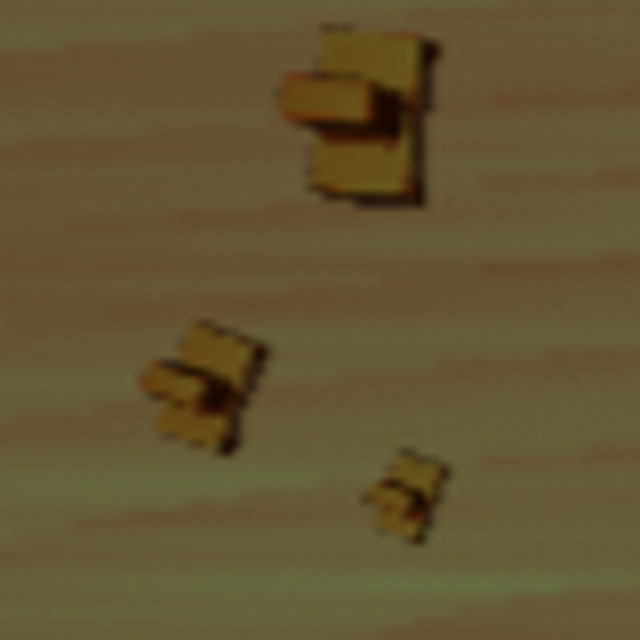

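View pics/clipsS.png

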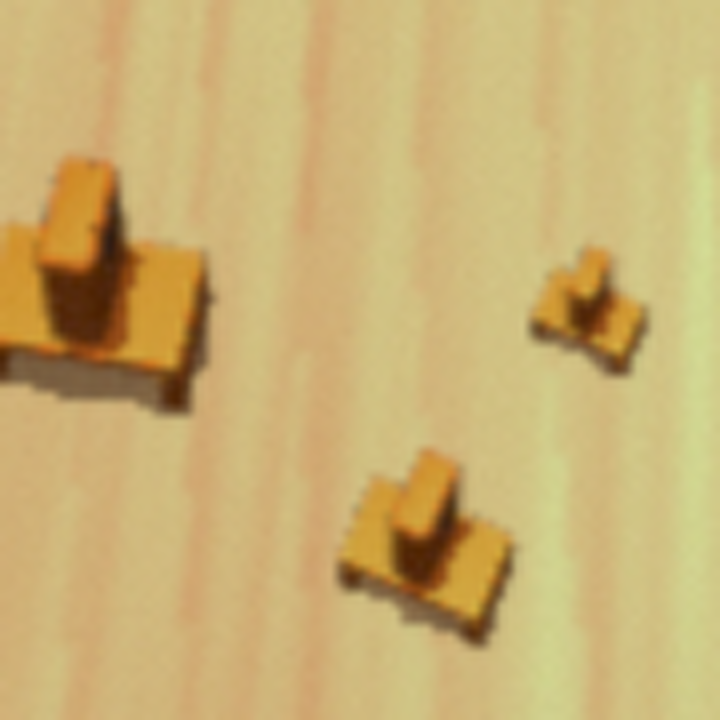

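View pics/jigT.png

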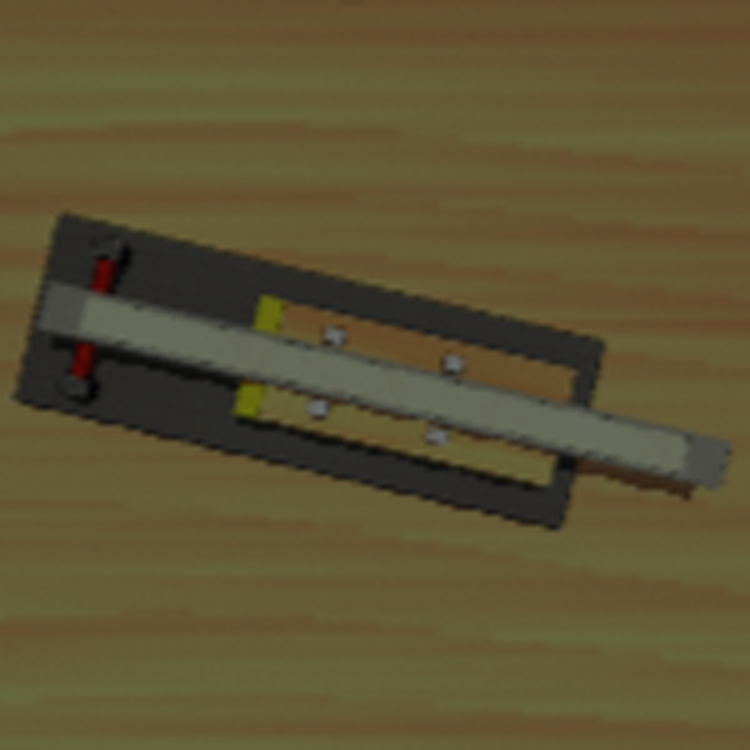

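View pics/jigS.png

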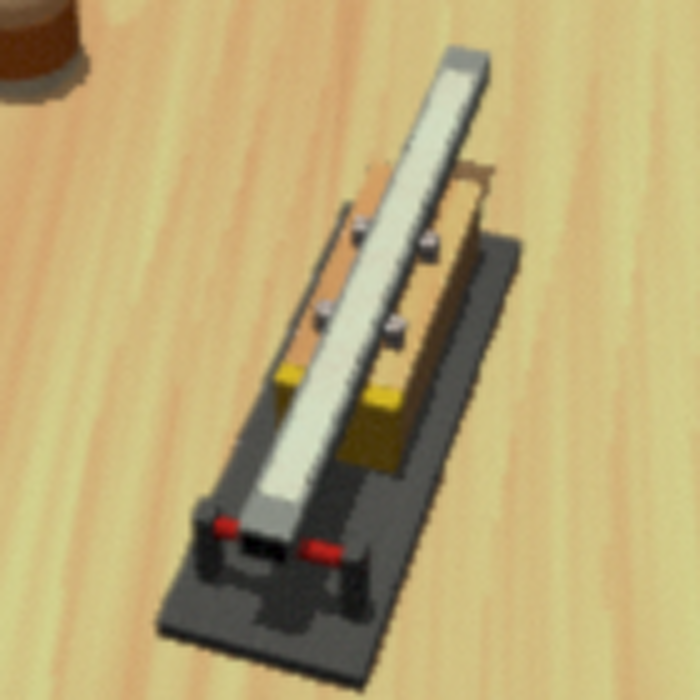

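```bash
cat > fit.py <<'E'
from h import *
from scipy.optimize import least_squares
T=pickle.load(open('pics/top0.pkl','rb'));S=pickle.load(open('pics/side0.pkl','rb'))
PT=[((115,-50,12),(62,213)),((115,50,12),(17,402)),((-175,-50,12),(605,342)),((-175,50,12),(562,528)),((0,-30,60),(262,297)),((0,30,60),(235,413)),((-160,-30,60),(577,370)),((-160,30,60),(553,487))]
PS=[((115,-50,12),(160,632)),((115,50,12),(363,688)),((-175,50,12),(520,240)),((0,-30,60),(278,378)),((0,30,60),(400,405)),((-160,30,60),(480,185))]
def w(p,x):
    c,s=np.cos(p[2]),np.sin(p[2]); x=np.array(x)/1000.
    return [p[0]+c*x[0]-s*x[1],p[1]+s*x[0]+c*x[1],x[2]]
if __name__=='__main__':
    np.set_printoptions(precision=4,suppress=True)
    def res(p,a=True,b=True):
        e=[]
        if a:
            for x,u in PT: e+=list(proj(T,w(p,x))-((np.array(u)+.5)/5-.5+[232,130]))
        if b:
            for x,u in PS: e+=list(proj(S,w(p,x))-((np.array(u)+.5)/5-.5+[255,155]))
        return np.array(e)
    for a,b in((1,1),(1,0),(0,1)):
        s=least_squares(res,[.51,.05,1.33],args=(a,b)); print(s.x,np.abs(s.fun).max(),np.sqrt((s.fun**2).mean()))
    s=least_squares(res,[.51,.05,1.33]); print(s.fun.reshape(-1,2))
    p=s.x; np.save('jig.npy',p)
    # rail ends, top face z=80
    for n,us in(('nose',[(45,283),(38,330)]),('tail',[(730,443),(720,488)])):
        P=np.mean([onz(T,(np.array(u)+.5)/5-.5+[232,130],.08) for u in us],0)
        d=P[:2]-p[:2];c,s_=np.cos(p[2]),np.sin(p[2]); print(n,P,(c*d[0]+s_*d[1],-s_*d[0]+c*d[1]))
E
python3 fit.py
```

```text
[0.5107 0.0557 1.3453] 2.001257717783176 0.7359769706883281
[0.5106 0.0546 1.3407] 0.5546503333662827 0.3105829358929889
[0.511  0.0579 1.3533] 1.3794720653941681 0.8051828948266365
[[-1.046   0.1321]
 [-0.9516  0.1512]
 [ 0.0054 -0.5691]
 [ 0.0702  0.1209]
 [-0.2688 -0.3606]
 [-0.3516  0.1198]
 [-0.1458 -0.5133]
 [-0.6952 -0.2074]
 [-0.6147 -2.0013]
 [ 0.9671 -1.8767]
 [ 0.7326 -0.5777]
 [-0.3004  0.3721]
 [-0.2807  0.7546]
 [ 0.9318 -0.4192]]
nose [0.5332 0.1541 0.08  ] (np.float64(0.10094485983498548), np.float64(9.405878774795817e-05))
tail [ 0.4559 -0.1772  0.08  ] (np.float64(-0.23926777840652322), np.float64(0.001319246637493672))
```

```bash
cat > plan.py <<'E'
from h import *
J=np.array([0.5106,0.0546]);JY=1.341
def jw(x,y=0):
    c,s=np.cos(JY),np.sin(JY); return J+np.array([c*x-s*y,s*x+c*y])
def wj(P):
    d=np.asarray(P)[:2]-J;c,s=np.cos(JY),np.sin(JY); return np.array([c*d[0]+s*d[1],-s*d[0]+c*d[1]])
def pose():
    from scipy.spatial.transform import Rotation as Ro
    o=r.get_obs();M=Ro.from_rotvec(o['orientation']).as_matrix()
    return o['tcp_pos'],np.arctan2(M[1,0],M[0,0]),M,o
def plan(segs,p=None,th=None):
    """segs: list of (x,y,z,theta,nrows,grip)"""
    if p is None: p,th,_,_=pose()
    p=np.array(p,float); out=[]
    for (x,y,z,t,n,g) in segs:
        for i in range(n):
            k=n-i; d=(np.array([x,y,z])-p)/k*100; c,s=np.cos(th),np.sin(th)
            dt=(t-th+np.pi)%(2*np.pi)-np.pi
            row=[round(d@[c,s,0],2),round(d@[s,-c,0],2),round(-d[2],2),round(-dt/k,3)]
            p=p+(row[0]*np.array([c,s,0])+row[1]*np.array([s,-c,0]))/100-np.array([0,0,row[2]/100]); th=th-row[3]
            if np.linalg.norm(row[:3])>6.25 or abs(row[3])>.186: print('TOO FAST')
            out.append('%g %g %g %g %g'%(*row,g))
        print('; '.join(out[-n:]))
    print(p,th)
E
python3 - <<'E'
from plan import *
p,th,M,o=pose();print(p,th);print(M)
a=jw(-.275);print(a)
plan([(.55,.25,.2,2.1,8,0.),(.54,.0,.18,1.5,5,0),(a[0],a[1],.15,JY,5,0),(a[0],a[1],.073,JY,3,0)])
E
```

```text
[0.23008808 0.63458495 0.23930326] 2.793724590072784
[[-9.40101614e-01  3.40894347e-01 -1.23400917e-06]
 [ 3.40894347e-01  9.40101614e-01 -1.05199094e-05]
 [-2.42608363e-06 -1.03104505e-05 -1.00000000e+00]]
[ 0.44796072 -0.21317102]
TOO FAST
TOO FAST
TOO FAST
TOO FAST
TOO FAST
TOO FAST
TOO FAST
TOO FAST
-5.4 -3.16 0.49 0.087 0; -5.65 -2.67 0.49 0.087 0; -5.86 -2.17 0.49 0.087 0; -6.03 -1.66 0.49 0.087 0; -6.15 -1.13 0.49 0.086 0; -6.23 -0.59 0.49 0.087 0; -6.25 -0.05 0.5 0.086 0; -6.24 0.49 0.49 0.087 0
-4.22 -2.7 0.4 0.12 0; -4.51 -2.17 0.4 0.12 0; -4.73 -1.62 0.4 0.12 0; -4.89 -1.04 0.4 0.12 0; -4.99 -0.44 0.4 0.12 0
-4.38 -1.53 0.6 0.032 0; -4.43 -1.39 0.6 0.032 0; -4.47 -1.25 0.6 0.032 0; -4.51 -1.11 0.6 0.031 0; -4.55 -0.97 0.6 0.032 0
0 -0 2.57 -0 0; 0 -0 2.57 -0 0; 0 -0 2.56 -0 0
[ 0.44795634 -0.2132138   0.07300326] 1.3407245900727827
```

carry_out(
  series="-4.8 -2.8 0.4 0.08 0; -5 -2.4 0.4 0.08 0; -5.2 -1.9 0.4 0.08 0; -5.3 -1.5 0.4 0.08 0; -5.4 -1 0.4 0.08 0; -5.5 -0.5 0.4 0.08 0; -5.5 0 0.4 0.08 0; -5.5 0.4 0.4 0.08 0",
)

```text
clock: 2.05
tcp_pos: [0.5216, 0.3006, 0.2075]
orientation: [1.492, 2.764, 0.001]
contact_force: [-0.0, -0.1, 0.5]
grip_width: -0.0002
```

```bash
python3 - <<'E'
from plan import *
p,th,M,o=pose();print(o['clock'],p,th)
a=jw(-.275)
plan([(.54,.0,.18,1.5,8,0),(a[0],a[1],.15,JY,5,0)])
E
```

```text
2.05 [0.52159204 0.30064448 0.20748525] 2.151502244886164
-3.27 -1.87 0.34 0.081 0; -3.41 -1.6 0.34 0.082 0; -3.53 -1.31 0.34 0.081 0; -3.62 -1.03 0.35 0.082 0; -3.69 -0.72 0.34 0.081 0; -3.74 -0.42 0.35 0.082 0; -3.77 -0.12 0.34 0.081 0; -3.76 0.19 0.35 0.082 0
-4.38 -1.53 0.6 0.032 0; -4.43 -1.39 0.6 0.032 0; -4.47 -1.25 0.6 0.032 0; -4.51 -1.11 0.6 0.031 0; -4.55 -0.96 0.6 0.032 0
[ 0.44797434 -0.21319065  0.14998525] 1.3405022448861639
```

carry_out(
  series="-3.3 -1.9 0.3 0.08 0; -3.4 -1.6 0.3 0.08 0; -3.5 -1.3 0.3 0.08 0; -3.6 -1 0.3 0.08 0; -3.7 -0.7 0.3 0.08 0; -3.7 -0.4 0.3 0.08 0; -3.8 -0.1 0.3 0.08 0; -3.8 0.2 0.3 0.08 0",
)

```text
clock: 3.05
tcp_pos: [0.5415, -0.0003, 0.1834]
orientation: [-2.288, -2.153, -0.001]
contact_force: [0.6, -0.5, -0.6]
grip_width: 0.0002
```

```bash
python3 - <<'E'
from plan import *
p,th,M,o=pose();print(o['clock'],p,th)
a=jw(-.275)
plan([(a[0],a[1],.14,JY,6,0)])
E
```

```text
3.05 [ 5.41467890e-01 -2.93174206e-04  1.83353939e-01] 1.5100702108718607
-3.64 -1.34 0.72 0.028 0; -3.67 -1.24 0.72 0.028 0; -3.7 -1.13 0.72 0.028 0; -3.74 -1.03 0.73 0.028 0; -3.76 -0.93 0.72 0.029 0; -3.79 -0.81 0.73 0.028 0
[ 0.44800865 -0.21317614  0.13995394] 1.3410702108718606
```

carry_out(
  series="-3.6 -1.3 0.7 0.028 0; -3.7 -1.2 0.7 0.028 0; -3.7 -1.1 0.7 0.028 0; -3.7 -1 0.7 0.028 0; -3.8 -0.9 0.7 0.028 0; -3.8 -0.8 0.7 0.028 0; 0 0 0 0 0",
)

```text
clock: 3.92
tcp_pos: [0.4485, -0.2152, 0.1412]
orientation: [-2.464, -1.949, 0.002]
contact_force: [-0.1, 0.7, -0.1]
grip_width: -0.0004
```

```bash
python3 - <<'E'
from plan import *
p,th,M,o=pose();print(o['clock'],p,th,wj(p))
a=jw(-.275)
plan([(a[0],a[1],.073,JY,4,0)])
for n in('top','side'):
    f=eyes.grab_frame(n); cv2.imwrite(f'pics/{n}1.png',f['color'])
f=wrist();cv2.imwrite('pics/wrist1.png',f['color'])
t=proj(f,[*jw(-.239),.07]);print(t)
E
```

```text
3.925 [ 0.44852279 -0.21521818  0.14115031] 1.3386701586356826 [-0.27686532 -0.0010136 ]
0.05 -0.03 1.7 -0.001 0; 0.05 -0.02 1.71 -0 0; 0.04 -0.03 1.7 -0.001 0; 0.05 -0.02 1.71 -0 0
[ 0.44798464 -0.21313953  0.07295031] 1.3406701586356824
[313.77482232 174.85583864]
```

View pics/wrist1.png

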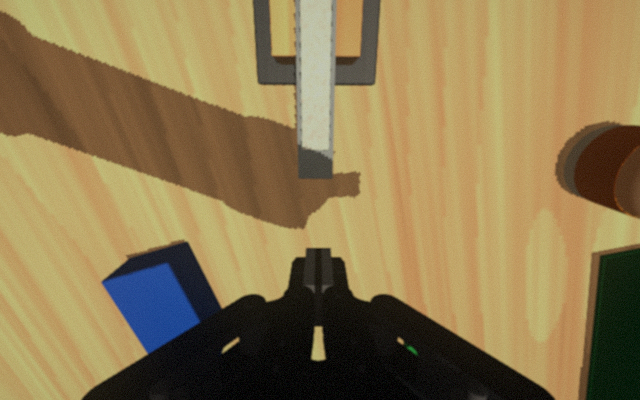

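View pics/side1.png

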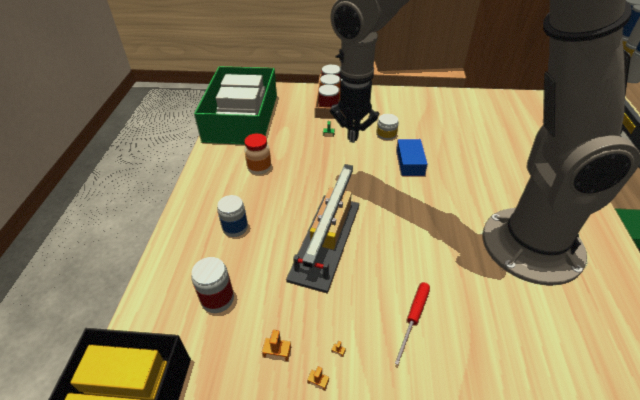

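View pics/top1.png

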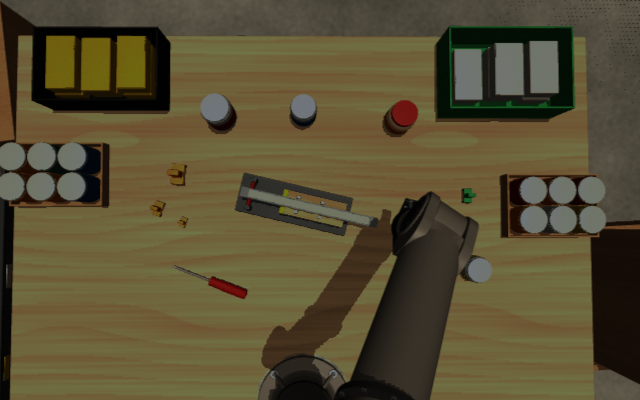

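carry_out(
  series="0 0 1.7 0 0; 0 -0.1 1.7 0 0; 0 0 1.7 0 0; 0 0 1.7 0 0; 0.5 0 0 0 0; 0.5 0 0 0 0; 0.5 0 0 0 0; 0.3 0 0 0 0",
)

```text
clock: 5.08
tcp_pos: [0.4545, -0.1939, 0.0737]
orientation: [2.456, 1.958, 0.001]
contact_force: [0.1, -0.1, 0.0]
grip_width: -0.0002
```

```bash
cat > look.py <<'E'
from plan import *
import sys
np.set_printoptions(precision=4,suppress=True)
p,th,M,o=pose();print(o['clock'],p,th,'jig',wj(p),'F',o['contact_force'])
n=sys.argv[1]
f=wrist();S=eyes.grab_frame('side')
a=f['color'][0:300,170:470];cv2.imwrite(f'pics/L{n}.png',np.hstack([cv2.resize(a,(480,480)),cv2.resize(S['color'][150:300,280:380],(320,480),interpolation=cv2.INTER_CUBIC)]))
E
python3 look.py 2
```

```text
5.075 [ 0.4545 -0.1939  0.0737] 1.3464276140587872 jig [-0.2547 -0.002 ] F [ 0.1207 -0.0535  0.0456]
```

View pics/L2.png

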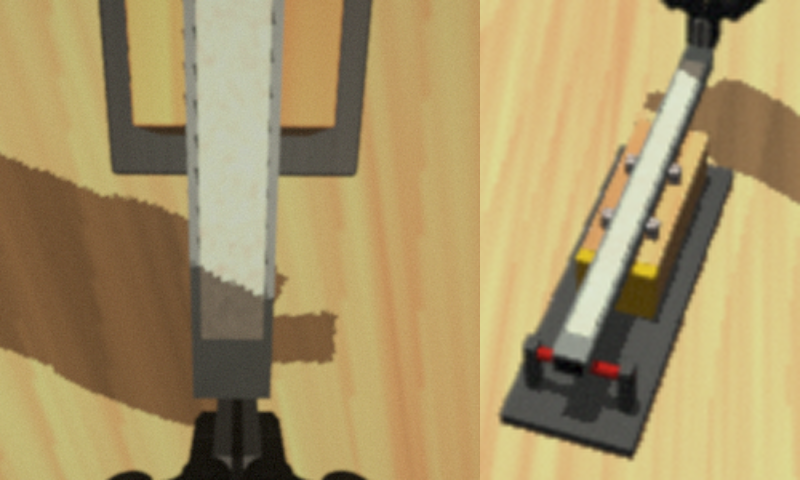

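carry_out(
  series="0.3 -0.2 0 0 0; 0.5 0 0 0 0; 0.5 0 0 0 0; 0.5 0 0 0 0; 0.5 0 0 0 0; 0.5 0 0 0 0; 0.5 0 0 0 0; 0.4 0 0 0 0",
)

```text
clock: 6.18
tcp_pos: [0.4604, -0.1576, 0.0734]
orientation: [2.457, 1.958, 0.0]
contact_force: [-1.0, -3.7, 1.9]
grip_width: 0.0002
```

```bash
python3 look.py 3
```

```text
6.175 [ 0.4604 -0.1576  0.0734] 1.34586061455448 jig [-0.2181  0.0005] F [-1.0356 -3.7372  1.8703]
```

View pics/L3.png

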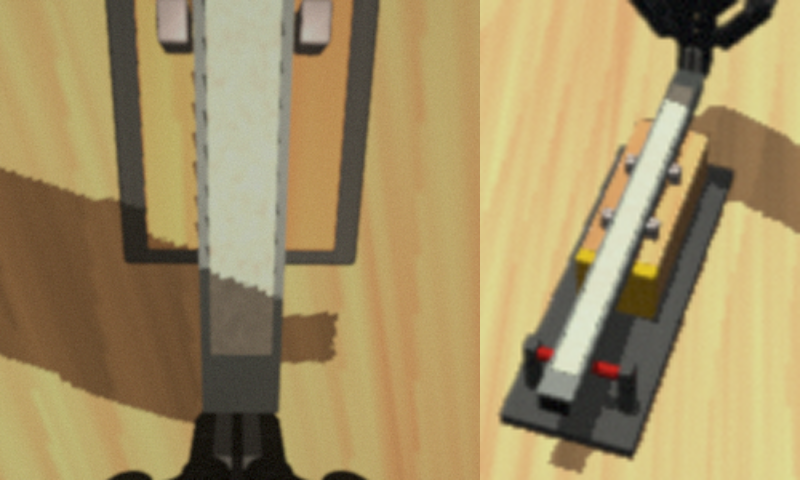

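carry_out(
  series="0.3 0 0 0 0; 0.3 0 0 0 0; 0.2 0 0 0 0; 0 0 0 0 0; -1.0 0 0 0 0; 0 0 0 0 0",
)

```text
clock: 7.02
tcp_pos: [0.4595, -0.1603, 0.0732]
orientation: [-2.457, -1.956, 0.0]
contact_force: [0.6, 0.4, -0.2]
grip_width: -0.0001
```

```bash
python3 look.py 4
```

```text
7.025 [ 0.4595 -0.1603  0.0732] 1.3447340424286727 jig [-0.2209  0.0009] F [ 0.6074  0.4165 -0.1737]
```

View pics/L4.png

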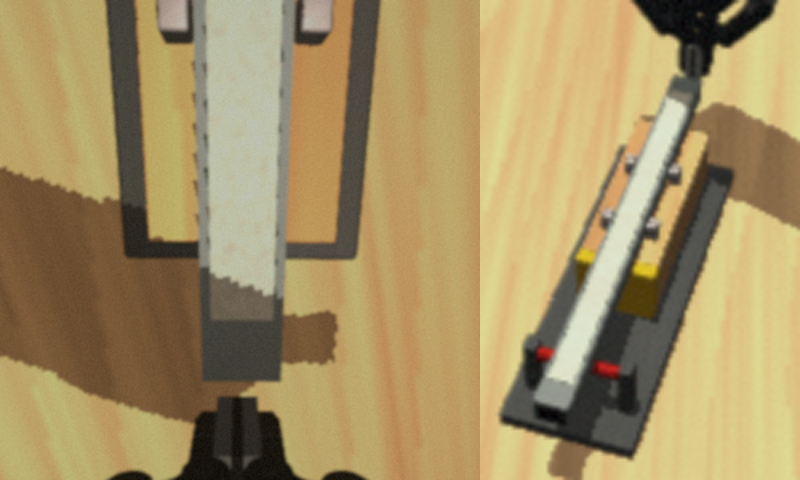

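carry_out(
  series="0.6 0 0 0 0; 0.4 0 0 0 0; 0.3 0 0 0 0; 0 0 0 0 0; -1.0 0 0 0 0; 0 0 0 0 0",
)

```text
clock: 7.88
tcp_pos: [0.4602, -0.1578, 0.0734]
orientation: [2.458, 1.956, -0.0]
contact_force: [-0.9, -0.0, -0.4]
grip_width: 0.0004
```

```bash
python3 look.py 5
```

```text
7.875 [ 0.4602 -0.1578  0.0734] 1.3441943619111492 jig [-0.2183  0.0006] F [-0.9115 -0.0448 -0.4076]
```

View pics/L5.png

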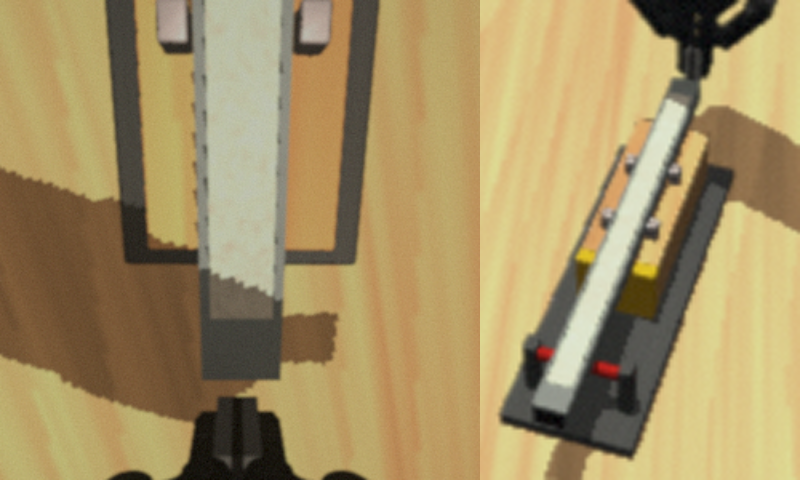

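carry_out(
  series="0.6 0 0 0 0; 0.4 0 0 0 0; 0.3 0 0 0 0; 0 0 0 0 0; -1.0 0 0 0 0; 0 0 0 0 0",
)

```text
clock: 8.72
tcp_pos: [0.4609, -0.1549, 0.0734]
orientation: [2.458, 1.956, -0.0]
contact_force: [0.0, 0.0, -0.7]
grip_width: -0.0001
```

```bash
python3 look.py 6
```

```text
8.725 [ 0.4609 -0.1549  0.0734] 1.3442016995090806 jig [-0.2153  0.0007] F [ 0.006   0.0166 -0.7143]
```

View pics/L6.png

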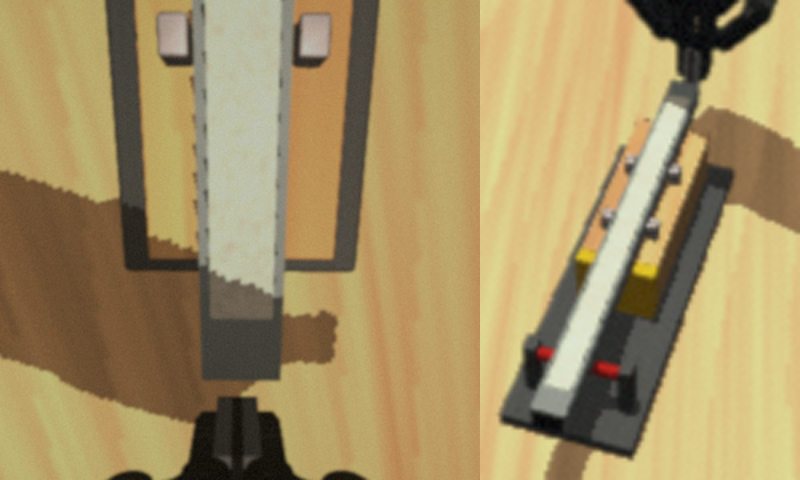

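carry_out(
  series="0.6 0 0 0 0; 0.4 0 0 0 0; 0.3 0 0 0 0; 0 0 0 0 0; -1.0 0 0 0 0; 0 0 0 0 0",
)

```text
clock: 9.57
tcp_pos: [0.4616, -0.152, 0.0734]
orientation: [2.458, 1.956, -0.0]
contact_force: [0.1, -0.3, -0.5]
grip_width: -0.0001
```

```bash
python3 look.py 7
```

```text
9.575 [ 0.4616 -0.152   0.0734] 1.3441970325749963 jig [-0.2123  0.0007] F [ 0.061 -0.333 -0.452]
```

View pics/L7.png

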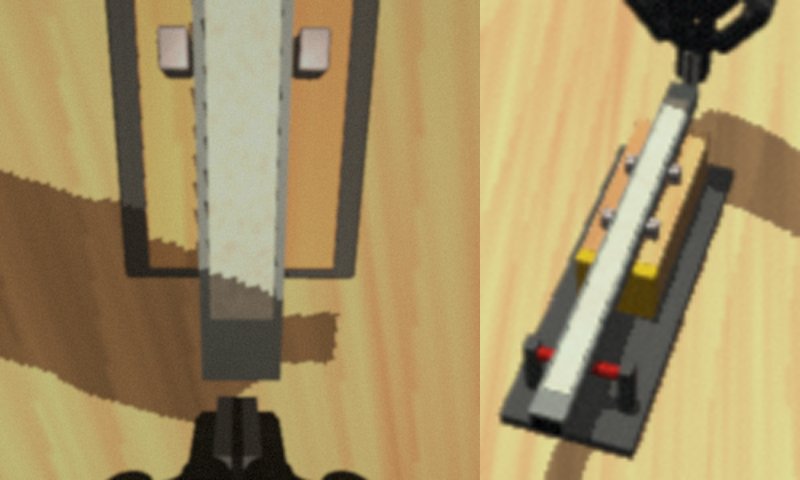

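carry_out(
  series="0.6 0 0 0 0; 0.4 0 0 0 0; 0.3 0 0 0 0; 0 0 0 0 0; -1.0 0 0 0 0; 0 0 0 0 0",
)

```text
clock: 10.42
tcp_pos: [0.4622, -0.149, 0.0734]
orientation: [2.458, 1.956, -0.0]
contact_force: [-0.6, 0.4, 0.2]
grip_width: 0.0
```

```bash
python3 look.py 8
```

```text
10.425 [ 0.4622 -0.149   0.0734] 1.3442967880349768 jig [-0.2093  0.0007] F [-0.5941  0.3885  0.2067]
```

View pics/L8.png

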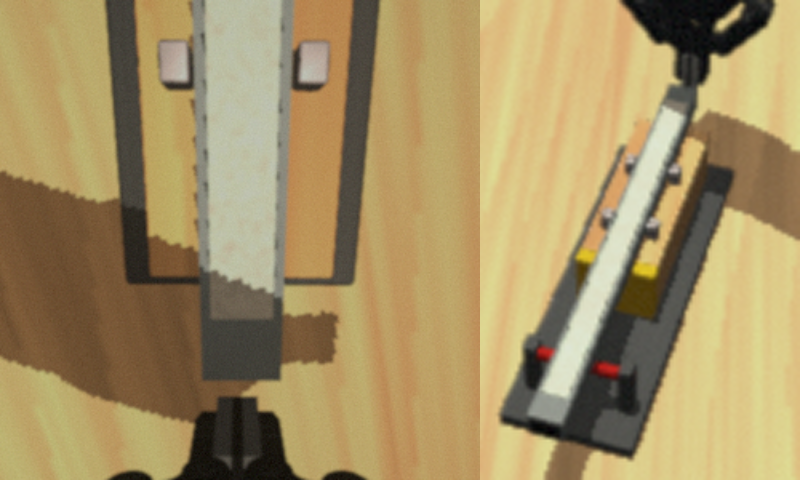

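Tail edge still at row 379 of the crop (flat). Continue.

carry_out(
  series="0.6 0 0 0 0; 0.4 0 0 0 0; 0.3 0 0 0 0; 0 0 0 0 0; -1.0 0 0 0 0; 0 0 0 0 0",
)

```text
clock: 11.28
tcp_pos: [0.4629, -0.1461, 0.0733]
orientation: [2.458, 1.956, -0.0]
contact_force: [0.0, -0.0, -0.1]
grip_width: -0.0003
```

```bash
python3 look.py 9
```

```text
11.275 [ 0.4629 -0.1461  0.0733] 1.3442251715876259 jig [-0.2063  0.0007] F [ 0.0264 -0.0275 -0.0557]
```

View pics/L9.png

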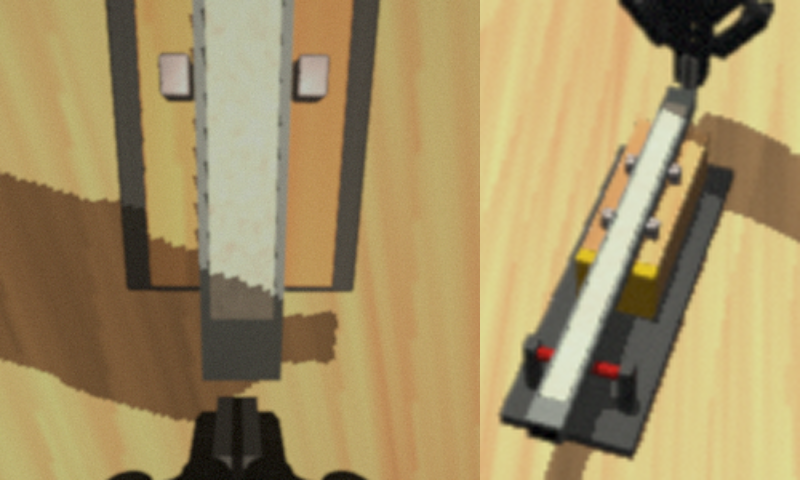

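carry_out(
  series="0.6 0 0 0 0; 0.4 0 0 0 0; 0.3 0 0 0 0; 0 0 0 0 0; -1.0 0 0 0 0; 0 0 0 0 0",
)

```text
clock: 12.12
tcp_pos: [0.4636, -0.1432, 0.0734]
orientation: [2.458, 1.956, -0.0]
contact_force: [0.3, -0.9, -0.1]
grip_width: 0.0004
```

```bash
python3 look.py 10
```

```text
12.125 [ 0.4636 -0.1432  0.0734] 1.3442625162420987 jig [-0.2033  0.0008] F [ 0.2586 -0.9112 -0.0669]
```

View pics/L10.png

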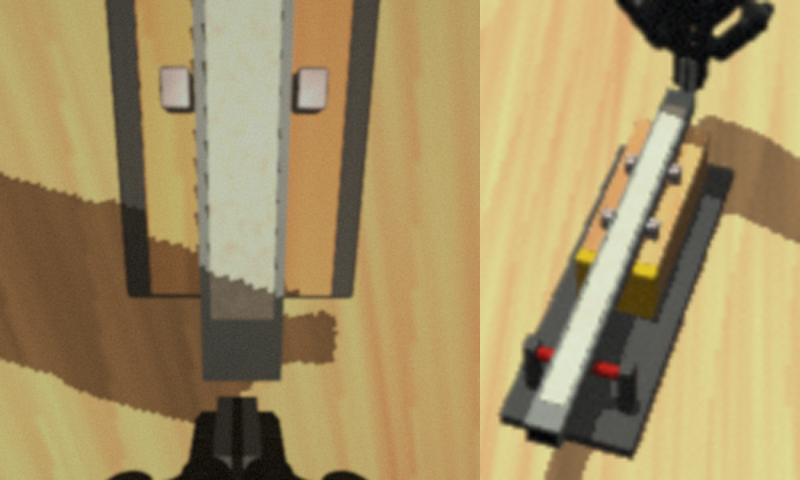

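carry_out(
  series="0.6 0 0 0 0; 0.4 0 0 0 0; 0.3 0 0 0 0; 0 0 0 0 0; -1.0 0 0 0 0; 0 0 0 0 0",
)

```text
clock: 12.98
tcp_pos: [0.4643, -0.1402, 0.0734]
orientation: [2.458, 1.956, -0.0]
contact_force: [0.7, 0.3, -0.4]
grip_width: 0.0003
```

```bash
python3 look.py 11
```

```text
12.975 [ 0.4643 -0.1402  0.0734] 1.3442342053972616 jig [-0.2003  0.0007] F [ 0.7037  0.3432 -0.4433]
```

View pics/L11.png

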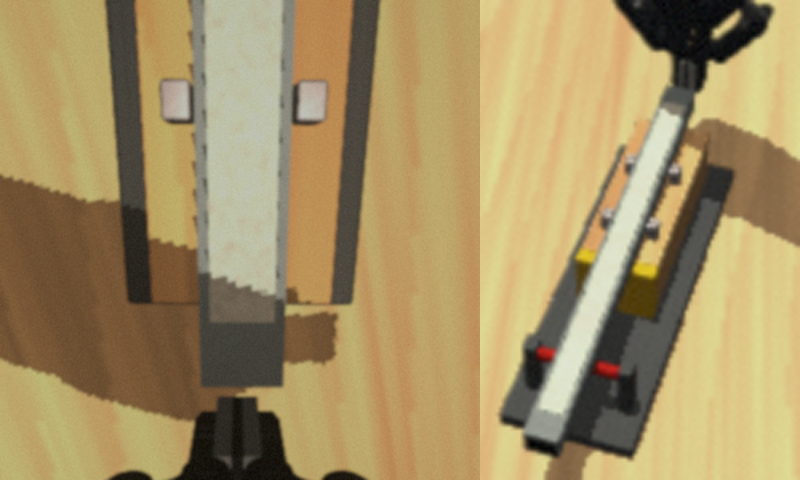

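carry_out(
  series="-0.3 0 0 0 0; 0 0 0 0 0; 0 0 0 0 0; 0 0 0 0 0",
)

```text
clock: 13.58
tcp_pos: [0.4639, -0.1422, 0.0733]
orientation: [-2.457, -1.958, 0.0]
contact_force: [-0.5, -1.0, 0.4]
grip_width: 0.0
```

```bash
python3 look.py 12
```

```text
13.575 [ 0.4639 -0.1422  0.0733] 1.3458929385117704 jig [-0.2022  0.0007] F [-0.5286 -0.9831  0.4033]
```

View pics/L12.png

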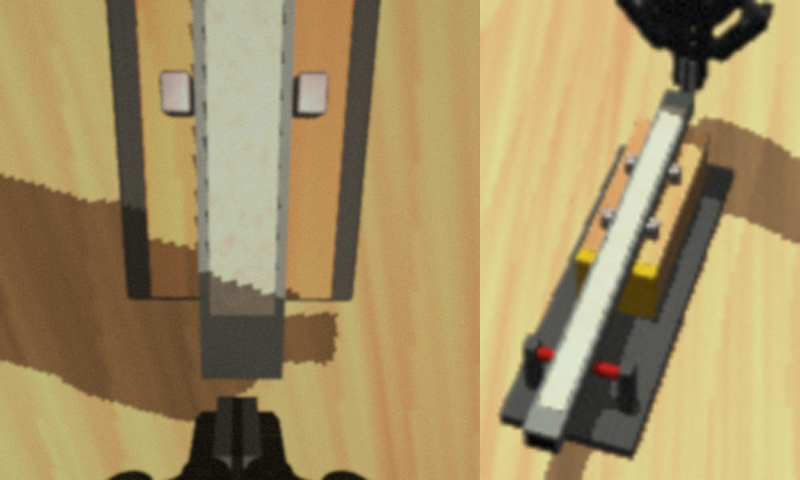

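```bash
cat > meas.py <<'E'
from plan import *
def seg(f,row):
    g=f['color'][row,250:390].astype(float).mean(1); return g
p,th,M,o=pose();print(o['clock'],wj(p))
fs=[]
for i in range(4):
    S=eyes.grab_frame('side'); fs.append(cv2.resize(S['color'][165:305,275:375],(400,560),interpolation=cv2.INTER_CUBIC))
W=wrist(); crop(W,'wz.png',(320,230),60,5)
for q in('rail_nose','rail_tail'):print(q,[(x['uv'],x['confidence']) for x in spotter.mark_of(S,q)])
cv2.imwrite('pics/ss.png',np.hstack([fs[0],fs[-1]]))
d=np.abs(fs[0].astype(int)-fs[-1]).max(); print(d)
E
python3 meas.py
```

```text
13.675 [-0.20226976  0.00067212]
rail_nose [([300.1, 288.0], 0.79)]
rail_tail [([344.1, 183.0], 0.6), ([325.0, 251.0], 0.43)]
67
```

View pics/ss.png

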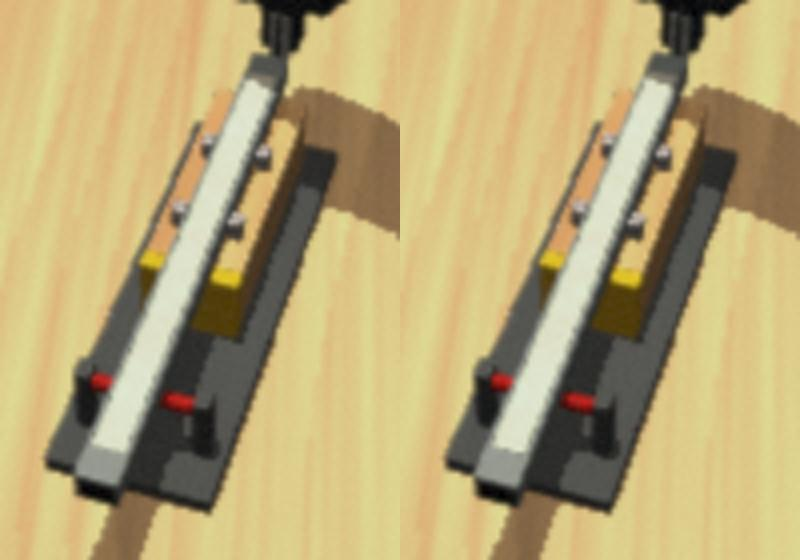

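View pics/wz.png

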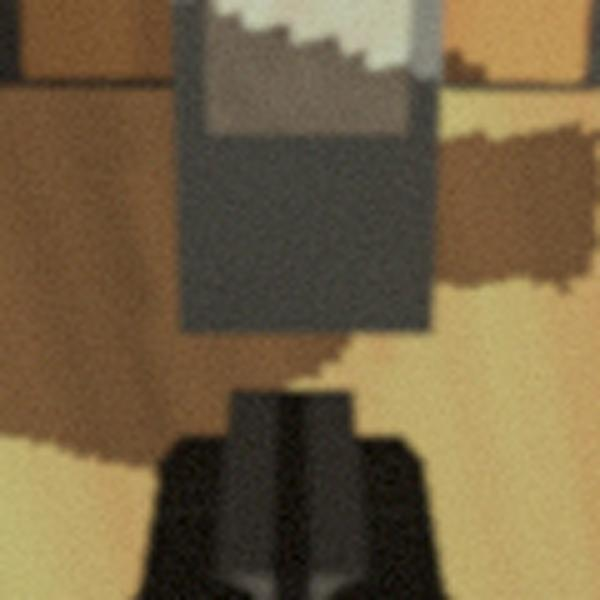

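```bash
cat > tilt.py <<'E'
from plan import *
from scipy.optimize import least_squares
# model: rail center slide s (along rail from edge pivot), pitch phi about edge (nose down)
def P(s,phi,lx,ly,h):
    x=s+lx; X=x*np.cos(phi)+h*np.sin(phi); Z=.06-x*np.sin(phi)+h*np.cos(phi)
    return [*jw(X,ly),Z]
def fit(W,l,rr,y0=0.001):
    def res(p):
        return np.r_[proj(W,P(p[0],p[1],-.17,p[2]-.012,.02))-l if False else 0, proj(W,P(p[0],p[1],-.17,p[2]+.012,.02))-l, proj(W,P(p[0],p[1],-.17,p[2]-.012,.02))-rr]
    s=least_squares(res,[-.01,.0,y0]); return s.x,s.fun
E
python3 - <<'E'
from tilt import *
np.set_printoptions(precision=4,suppress=True)
W=wrist()
print(W['obs']['clock'])
l=np.array([296.2,235.8]);rr=np.array([346.4,235.8])
print(fit(W,l,rr))
for phi in(0,.05,.1):print(phi,proj(W,P(-.01,phi,-.17,.013,.02)),proj(W,P(-.01,phi,-.17,-.011,.02)))
crop(W,'wz2.png',(320,230),60,5)
E
```

```text
14.025
(array([-0.0082,  0.014 , -0.0015]), array([ 0.    ,  0.0004, -0.1056, -0.0004,  0.1056]))
0 [291.4596 237.3701] [340.5792 237.5764]
0.05 [289.7011 243.6473] [342.1069 243.8657]
0.1 [287.6761 249.8118] [343.875  250.0443]
```

View pics/wz2.png

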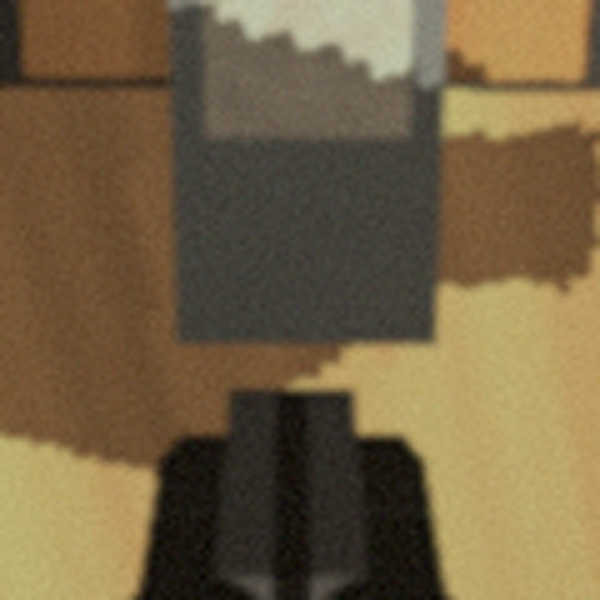

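carry_out(
  series="0 0 0 0 0; 0 0 0 0 0; 0 0 0 0 0; 0 0 0 0 0; 0 0 0 0 0",
)

```text
clock: 14.7
tcp_pos: [0.4638, -0.1422, 0.0733]
orientation: [-2.457, -1.958, -0.0]
contact_force: [-1.3, -0.1, -0.2]
grip_width: 0.0
```

```bash
python3 meas.py
```

```text
14.7 [-0.20232609  0.00069813]
rail_nose [([300.5, 288.6], 0.69)]
rail_tail [([342.6, 180.0], 0.87), ([217.5, 303.1], 0.59)]
101
```

View pics/wz.png

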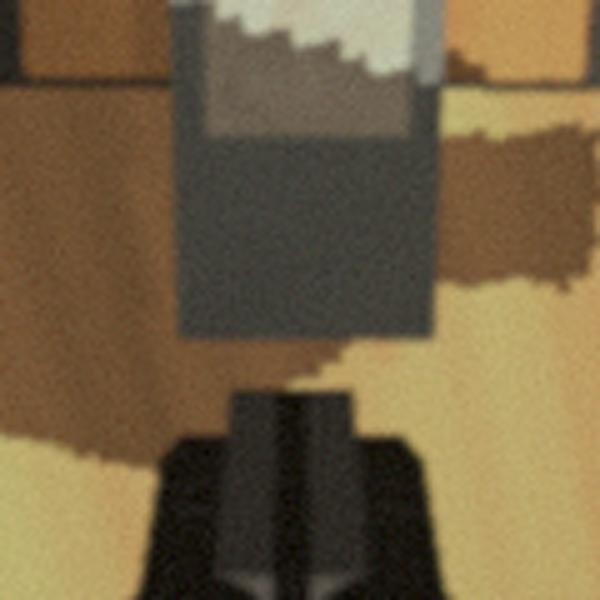

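View pics/ss.png

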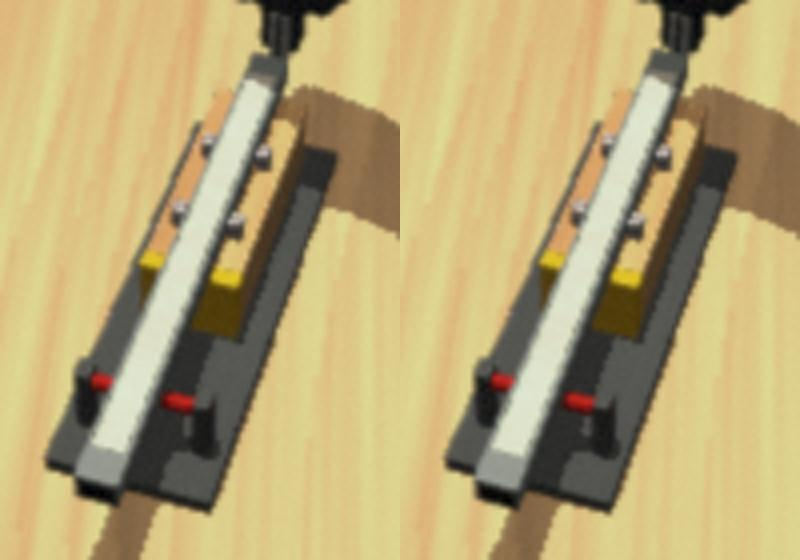

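carry_out(
  series="0.6 0 0 0 0; 0.5 0 0 0 0; 0.3 0 0 0 0; 0 0 0 0 0; -1.5 0 0 0 0; 0 0 0 0 0; 0 0 0 0 0; 0 0 0 0 0",
)

```text
clock: 16.05
tcp_pos: [0.4637, -0.1431, 0.0733]
orientation: [-2.457, -1.958, -0.0]
contact_force: [-0.6, 0.1, -0.1]
grip_width: -0.0002
```

```bash
python3 meas.py
```

```text
16.05 [-0.20319528  0.00066051]
rail_nose [([303.4, 292.1], 0.63), ([320.4, 252.0], 0.6)]
rail_tail [([348.5, 179.0], 0.9), ([384.6, 134.9], 0.51)]
68
```

View pics/wz.png

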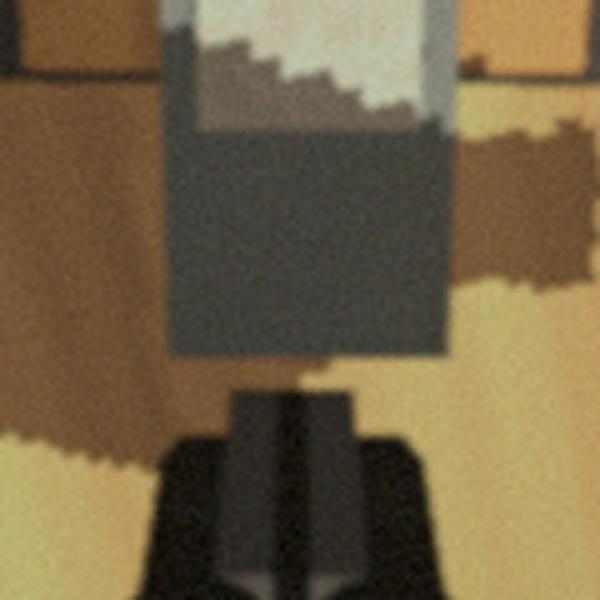

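View pics/ss.png

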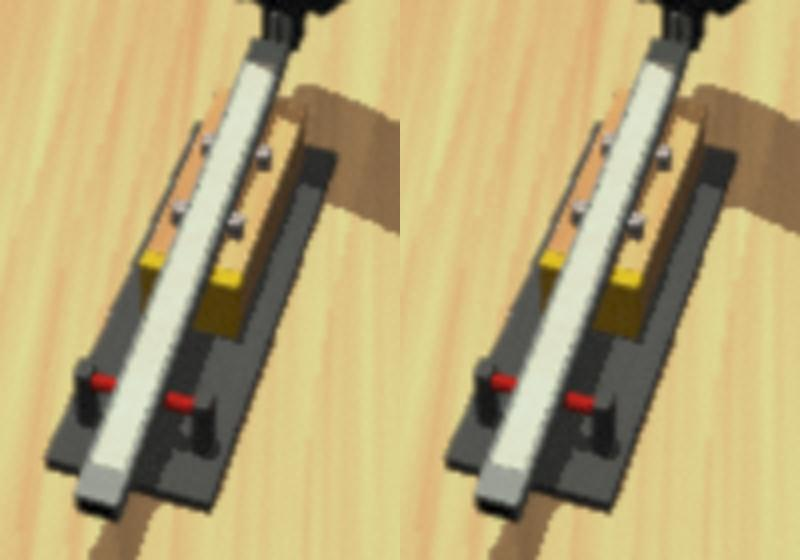

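carry_out(
  series="0.5 0 -1 0 0; 0.6 0 0 0 0; 0.4 0 0 0 0; 0.2 0 0 0 0; 0 0 0 0 0; -1.5 0 0 0 0; -1 0 0 0 0; 0 0 0 0 0",
)

```text
clock: 17.4
tcp_pos: [0.4613, -0.1525, 0.0833]
orientation: [2.459, 1.955, -0.0]
contact_force: [-0.8, 0.7, -0.6]
grip_width: -0.0001
```

```bash
python3 meas.py
```

```text
17.4 [-0.21288158  0.00078683]
rail_nose [([299.1, 291.3], 0.9), ([258.2, 169.8], 0.34)]
rail_tail [([346.1, 176.2], 0.63)]
70
```

View pics/wz.png

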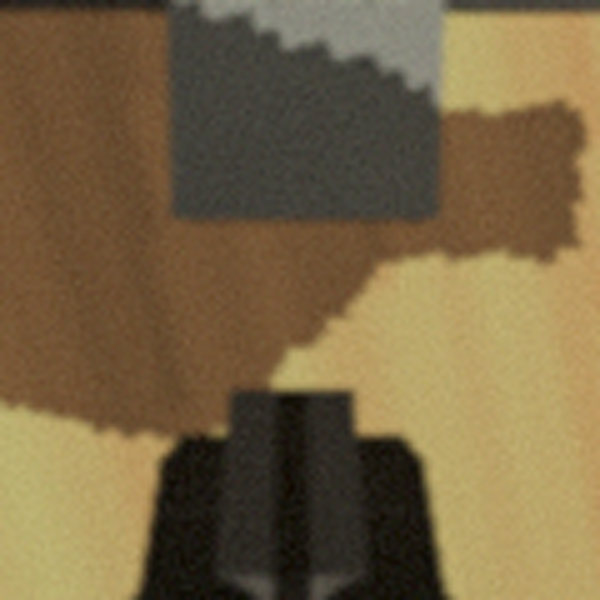

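View pics/ss.png

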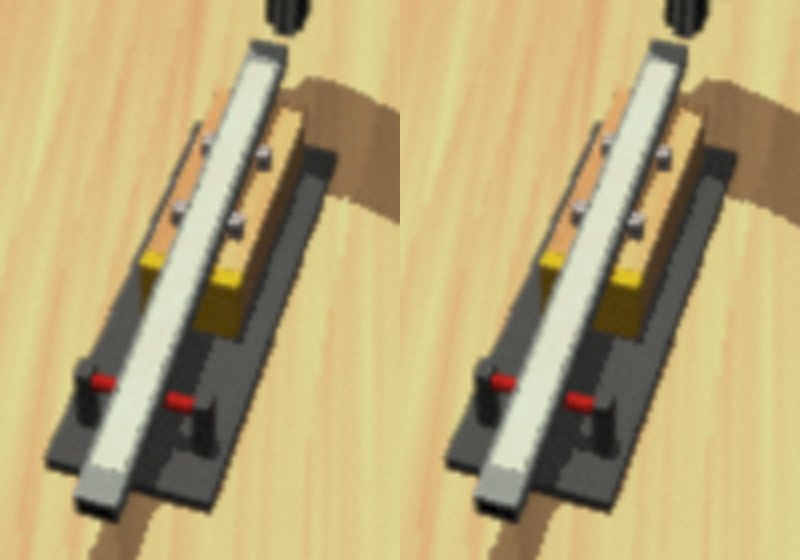

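```bash
python3 - <<'E'
from tilt import *
np.set_printoptions(precision=4,suppress=True)
W=wrist();print(fit(W,np.array([294.1,213.3]),np.array([348.,213.3])))
T=pickle.load(open('pics/top0.pkl','rb'));S=pickle.load(open('pics/side0.pkl','rb'))
print(tri(T,(151.4,208.8),S,(316,373.4)), tri(T,(161,209.7),S,(319.5,377.9)))
p,th,_,_=pose()
plan([(p[0],p[1],.18,th,2,0),(.485,.0,.2,1.3,4,0.5),(.49,.355,.2,1.2,8,1)])
E
```

```text
(array([-0.0058,  0.1019, -0.0013]), array([ 0.    ,  0.0007, -0.133 , -0.0007,  0.133 ]))
(array([0.4938, 0.3795, 0.045 ]), np.float64(0.0063291056963067195)) (array([0.4904, 0.3694, 0.0016]), np.float64(0.0024685328338255306))
0 0 -4.84 -0 0; 0 0 -4.83 -0 0
3.8 -0.28 -0.5 0.012 0.5; 3.8 -0.32 -0.5 0.011 0.5; 3.79 -0.36 -0.5 0.012 0.5; 3.8 -0.41 -0.5 0.011 0.5
4.29 -1.13 -0 0.013 1; 4.28 -1.18 -0 0.012 1; 4.26 -1.23 -0 0.013 1; 4.25 -1.29 -0 0.012 1; 4.23 -1.34 -0 0.013 1; 4.21 -1.39 -0 0.012 1; 4.2 -1.44 -0 0.013 1; 4.18 -1.5 -0 0.012 1
[0.49  0.355 0.2  ] 1.200379014290368
```

carry_out(
  series="0 0 -4.8 0 0; 0 0 -4.8 0 0; 3.8 -0.3 -0.5 0.012 0.5; 3.8 -0.3 -0.5 0.012 0.5; 3.8 -0.4 -0.5 0.012 0.5; 3.8 -0.4 -0.5 0.012 0.5; 4.3 -1.1 0 0.012 1; 4.3 -1.2 0 0.012 1",
)

```text
clock: 18.8
tcp_pos: [0.4864, 0.0904, 0.1995]
orientation: [2.526, 1.868, 0.001]
contact_force: [0.2, 0.5, -0.7]
grip_width: 0.0765
```

carry_out(
  series="4.3 -1.2 0 0.012 1; 4.2 -1.3 0 0.012 1; 4.2 -1.3 0 0.012 1; 4.2 -1.4 0 0.012 1; 4.2 -1.4 0 0.012 1; 4.2 -1.5 0 0.012 1; 0 0 0 0 1; 0 0 0 0 1",
)

```text
clock: 19.8
tcp_pos: [0.4908, 0.3539, 0.199]
orientation: [2.591, 1.776, -0.001]
contact_force: [0.1, -0.2, 0.3]
grip_width: 0.0854
```

```bash
python3 - <<'E'
from plan import *
np.set_printoptions(precision=4,suppress=True)
p,th,M,o=pose();print(o['clock'],p,th,o['grip_width'])
W=wrist();cv2.imwrite('pics/w20.png',W['color']);pickle.dump(W,open('pics/w20.pkl','wb'))
S=eyes.grab_frame('side');cv2.imwrite('pics/s20.png',S['color'])
for q in('clip','clip_fin'):
    for x in spotter.mark_of(W,q): print(q,x['uv'],x['confidence'],onz(W,x['uv'],0 if q=='clip' else .031))
E
```

```text
19.8 [0.4908 0.3539 0.199 ] 1.2018860429905662 0.0854399693371094
clip [313.5, 157.6] 0.87 [0.4952 0.3773 0.    ]
clip [310.5, 216.0] 0.67 [0.4651 0.3109 0.    ]
clip [401.0, 174.0] 0.55 [0.5844 0.322  0.    ]
clip_fin [411.9, 183.6] 0.77 [0.5867 0.3178 0.031 ]
clip_fin [314.6, 165.9] 0.75 [0.4956 0.3739 0.031 ]
clip_fin [303.5, 225.1] 0.67 [0.4589 0.3148 0.031 ]
```

View pics/w20.png

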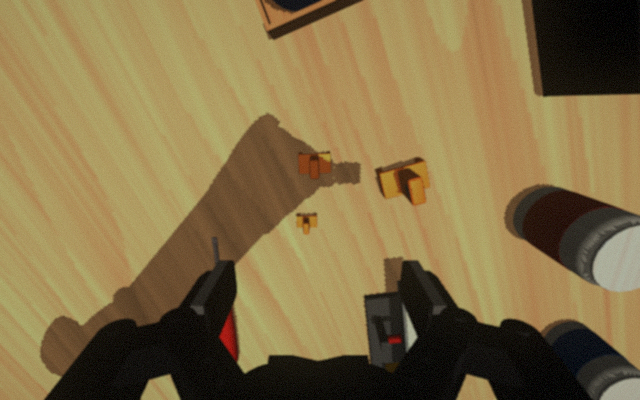

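View pics/s20.png

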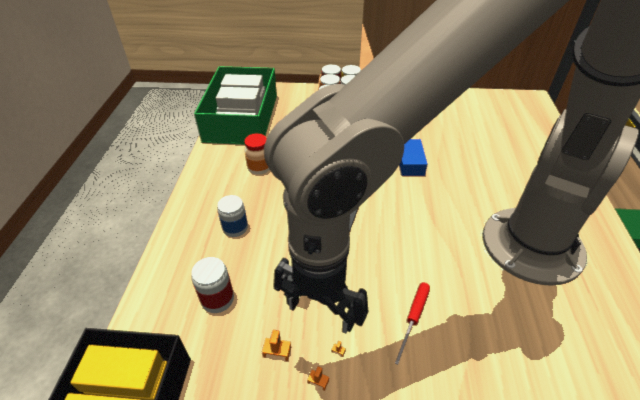

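```bash
python3 - <<'E'
from plan import *
W=pickle.load(open('pics/w20.pkl','rb')); crop(W,'w20c.png',(335,185),80,5)
f=cv2.imread('pics/w20c.png')
E
```

```text
(no output)
```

View pics/w20c.png

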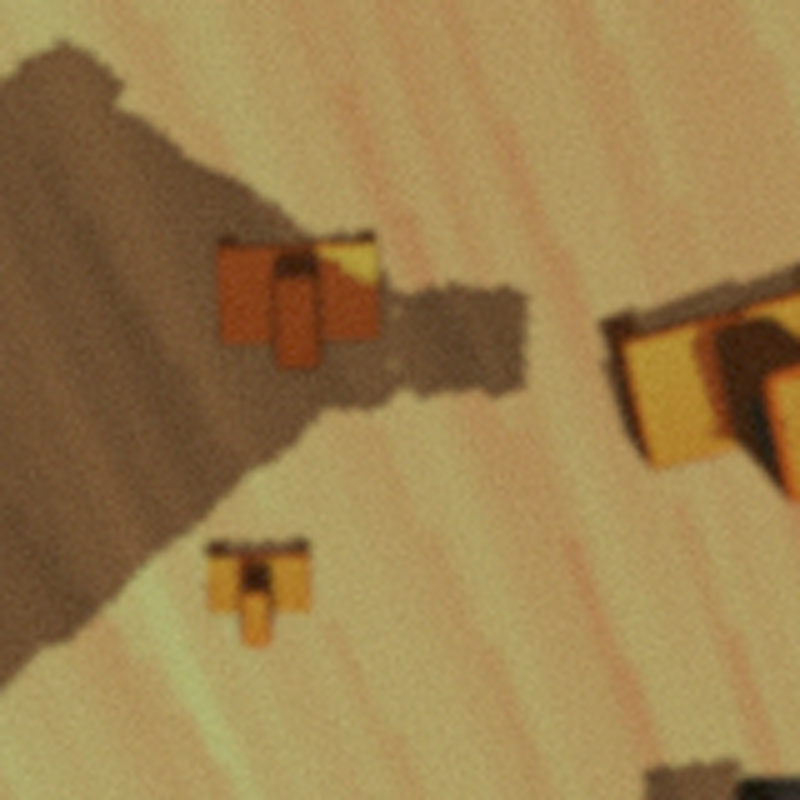

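```bash
python3 - <<'E'
from plan import *
np.set_printoptions(precision=4,suppress=True)
W=pickle.load(open('pics/w20.pkl','rb'))
c=lambda u:(np.array(u)+.5)/5-.5+[255,105]
Q=[onz(W,c(u),.016)[:2] for u in[(217,245),(378,240),(382,338),(221,345)]]
ce=np.mean(Q,0);L=np.linalg.norm
print(ce,'len',L(Q[1]-Q[0]),L(Q[2]-Q[3]),L(Q[3]-Q[0]),L(Q[2]-Q[1]))
y=(Q[1]-Q[0])+(Q[2]-Q[3]); yaw=np.arctan2(y[1],y[0])+np.pi/2; print('clip x yaw',yaw)
F=[onz(W,c(u),.046)[:2] for u in[(272,278),(320,276),(322,366),(275,369)]]
print(np.mean(F,0),L(F[1]-F[0]),L(F[2]-F[1]))
d=(F[1]-F[0])+(F[2]-F[3]);print('fin yaw',np.arctan2(d[1],d[0])+np.pi/2)
ce=(ce+np.mean(F,0))/2
t=1.235
# stage: hover at z .1
plan([(ce[0],ce[1],.1,yaw,4,.5),(ce[0],ce[1],.03,yaw,4,.5)])
E
```

```text
[0.4953 0.3739] len 0.03533003488553621 0.03616550614914932 0.02247375190910556 0.02199345797352128
clip x yaw 1.2395290738274782
[0.4952 0.3739] 0.009618250890219823 0.0185394826674658
fin yaw 1.2554900990967446
0.52 -0.1 2.49 -0.01 0.5; 0.52 -0.09 2.49 -0.01 0.5; 0.52 -0.09 2.48 -0.01 0.5; 0.52 -0.08 2.49 -0.01 0.5
-0 0 1.75 0 0.5; -0 0 1.75 0 0.5; -0 0 1.75 0 0.5; -0 0 1.75 0 0.5
[0.4952 0.3739 0.03  ] 1.2398736661570748
```

The candidates are orange clips at wrist pixels (314,165), (305,222) and (403,182). The one at (314,165) measures 36x22 mm with a 10 mm fin, so it's the middle-sized one. The others are clearly smaller and larger. Moving in on it.

carry_out(
  series="0.5 -0.1 2.5 -0.01 0.5; 0.5 -0.1 2.5 -0.01 0.5; 0.5 -0.1 2.5 -0.01 0.5; 0.5 -0.1 2.5 -0.01 0.5; 0 0 0 0 0.5",
)

```text
clock: 20.62
tcp_pos: [0.4932, 0.3735, 0.0978]
orientation: [2.555, 1.827, -0.006]
contact_force: [-0.2, 0.5, 0.2]
grip_width: 0.0426
```

```bash
python3 - <<'E'
from plan import *
np.set_printoptions(precision=4,suppress=True)
p,th,M,o=pose();print(o['clock'],p,th,o['grip_width'])
W=wrist();cv2.imwrite('pics/w21.png',W['color'])
print([x['uv'] for x in spotter.mark_of(W,'clip_fin')],proj(W,[.4952,.3739,.046]))
plan([(.4952,.3739,.03,1.2395,4,.5)])
E
```

```text
20.625 [0.4932 0.3735 0.0978] 1.241263231376948 0.0425940295387344
[[319.2, 221.5], [306.1, 290.3], [457.7, 254.1]] [319.6037 227.8697]
-0 0.01 1.75 0 0.5; -0 0.01 1.75 0 0.5; -0 0.02 1.75 0.001 0.5; -0 0.01 1.75 0 0.5
[0.4952 0.3739 0.03  ] 1.2395881703752722
```

View pics/w21.png

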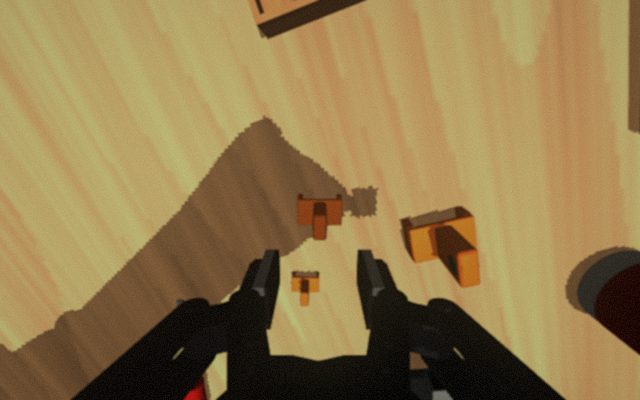

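carry_out(
  series="0 0 1.7 0 0.5; 0 0 1.7 0 0.5; 0 0 1.7 0 0.5; 0 0 1.6 0 0.5; 0 0 0 0 0.5",
)

```text
clock: 21.35
tcp_pos: [0.4932, 0.3739, 0.0304]
orientation: [2.555, 1.827, -0.005]
contact_force: [-0.6, 1.0, 0.2]
grip_width: 0.0429
```

```bash
python3 - <<'E'
from plan import *
np.set_printoptions(precision=4,suppress=True)
p,th,M,o=pose();print(o['clock'],p,th,o['grip_width'],o['contact_force'])
W=wrist();crop(W,'w22.png',(320,260),80,5)
E
```

```text
21.35 [0.4932 0.3739 0.0304] 1.241611289511031 0.04290329242586805 [-0.5842  1.0192  0.1537]
```

View pics/w22.png

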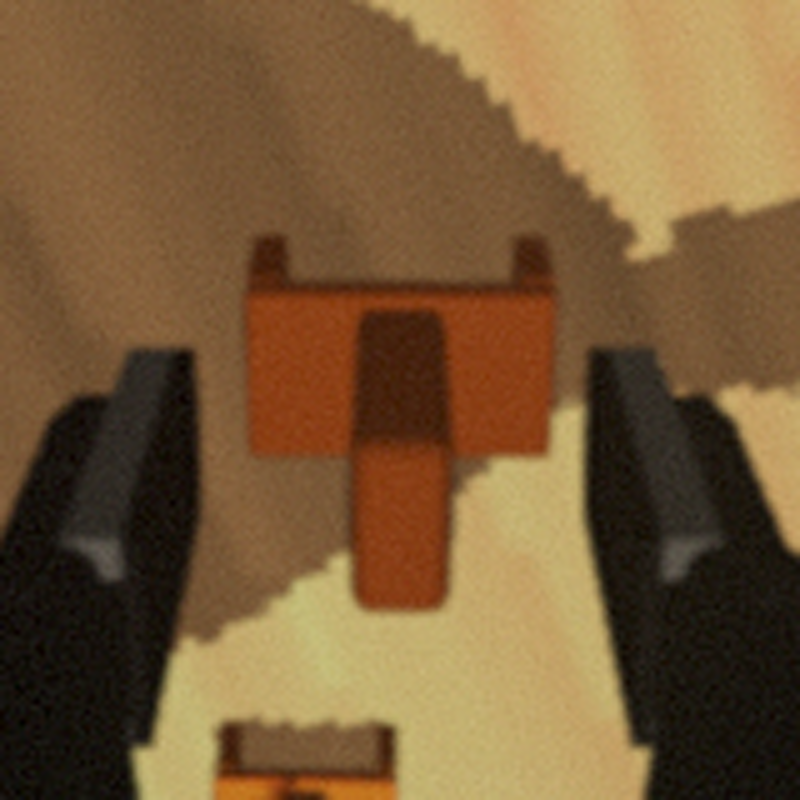

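carry_out(
  series="0 0.1 0 0 0.3; 0 0 0 0 0; 0 0 0 0 0; 0 0 0 0 0; 0 0 0 0 0; 0 0 0 0 0",
  grip_force=30,
)

```text
clock: 22.15
tcp_pos: [0.4957, 0.3747, 0.033]
orientation: [-2.555, -1.827, -0.002]
contact_force: [0.8, -0.6, 5.8]
grip_width: 0.0091
```

carry_out(
  series="0 0 -1 0 0; 0 0 -1 0 0; 0 0 -2 0 0; 0 0 -3 0 0; 0 0 -3 0 0; 0 0 0 0 0; 0 0 0 0 0",
)

```text
clock: 23.02
tcp_pos: [0.4947, 0.3743, 0.1324]
orientation: [-2.555, -1.828, 0.0]
contact_force: [-0.3, 0.1, 0.1]
grip_width: 0.0095
```

```bash
python3 - <<'E'
from plan import *
np.set_printoptions(precision=4,suppress=True)
p,th,M,o=pose();print(o['clock'],p,th,o['grip_width'],o['contact_force'])
W=wrist();crop(W,'w23.png',(320,260),80,5)
S=eyes.grab_frame('side');cv2.imwrite('pics/s23.png',S['color'])
E
```

```text
23.025 [0.4947 0.3743 0.1324] 1.2420281301622178 0.009549237805398349 [-0.3196  0.0753  0.1122]
```

View pics/w23.png

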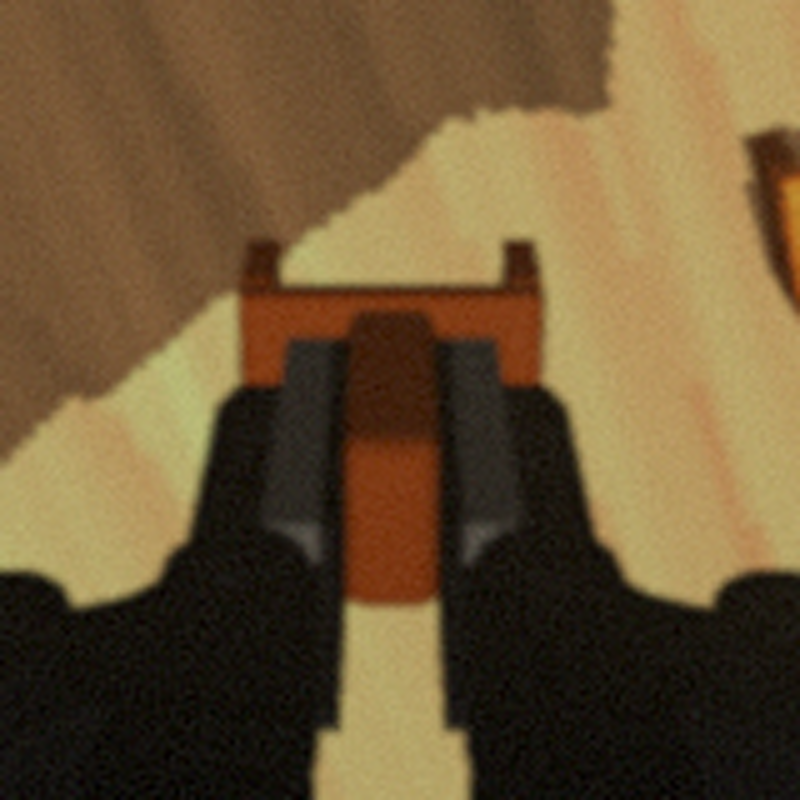

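View pics/s23.png

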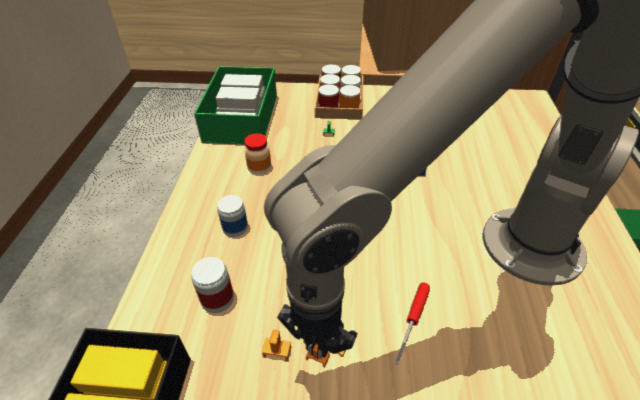

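```bash
python3 - <<'E'
from plan import *
np.set_printoptions(precision=4,suppress=True)
p,th,M,o=pose()
W=wrist();K=W['intrinsics'];T=W['T_tool_cam']
D=K[0,0]*.036/(299/5)
for u in((242,290),(541,290)):
    uv=(np.array(u)+.5)/5-.5+[240,180]
    X=np.linalg.inv(K)@[uv[0],uv[1],1]*D; print('tool coords plate front corner',(T@[*X,1])[:3])
a=jw(.0011,0);print(a)
plan([(p[0],p[1],.165,th,1,0),(a[0],a[1],.15,JY,9,0)])
E
```

```text
tool coords plate front corner [ 0.0078 -0.0173  0.023 ]
tool coords plate front corner [0.0078 0.0187 0.023 ]
[0.5109 0.0557]
-0 -0.01 -3.36 -0 0
-3.29 1.32 0.17 -0.011 0; -3.3 1.28 0.17 -0.011 0; -3.32 1.24 0.17 -0.011 0; -3.33 1.21 0.16 -0.011 0; -3.34 1.17 0.17 -0.011 0; -3.36 1.13 0.16 -0.011 0; -3.37 1.1 0.17 -0.011 0; -3.38 1.06 0.16 -0.011 0; -3.38 1.02 0.17 -0.011 0
[0.5109 0.0557 0.15  ] 1.3408454270614956
```

carry_out(
  series="0 0 -3.4 0 0; -3.3 1.3 0.2 -0.011 0; -3.3 1.3 0.2 -0.011 0; -3.3 1.2 0.2 -0.011 0; -3.3 1.2 0.2 -0.011 0; -3.3 1.2 0.2 -0.011 0; -3.4 1.1 0.2 -0.011 0; -3.4 1.1 0.2 -0.011 0",
)

```text
clock: 24.18
tcp_pos: [0.507, 0.1256, 0.1516]
orientation: [-2.483, -1.925, 0.002]
contact_force: [0.5, -0.5, -0.9]
grip_width: 0.0094
```

carry_out(
  series="-3.4 1.1 0.2 -0.011 0; -3.4 1 0.2 -0.011 0; 0 0 0 0 0; 0 0 0 0 0",
)

```text
clock: 24.68
tcp_pos: [0.511, 0.0563, 0.1479]
orientation: [-2.461, -1.951, 0.001]
contact_force: [0.2, 0.7, -0.7]
grip_width: 0.0091
```

```bash
python3 - <<'E'
from plan import *
np.set_printoptions(precision=4,suppress=True)
p,th,M,o=pose();print(o['clock'],p,th,o['grip_width'],wj(p))
W=wrist();cv2.imwrite('pics/w24.png',W['color']);pickle.dump(W,open('pics/w24.pkl','wb'))
S=eyes.grab_frame('side');crop(S,'s24.png',(325,225),75,5)
E
```

```text
24.675 [0.511  0.0563 0.1479] 1.3407463358986769 0.009120093259963227 [ 0.0017 -0.    ]
```

View pics/w24.png

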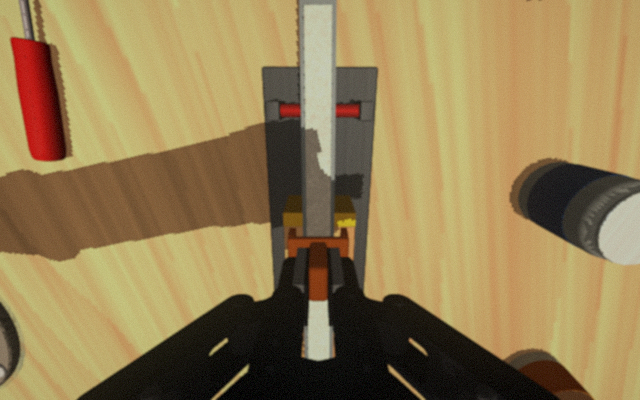

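View pics/s24.png

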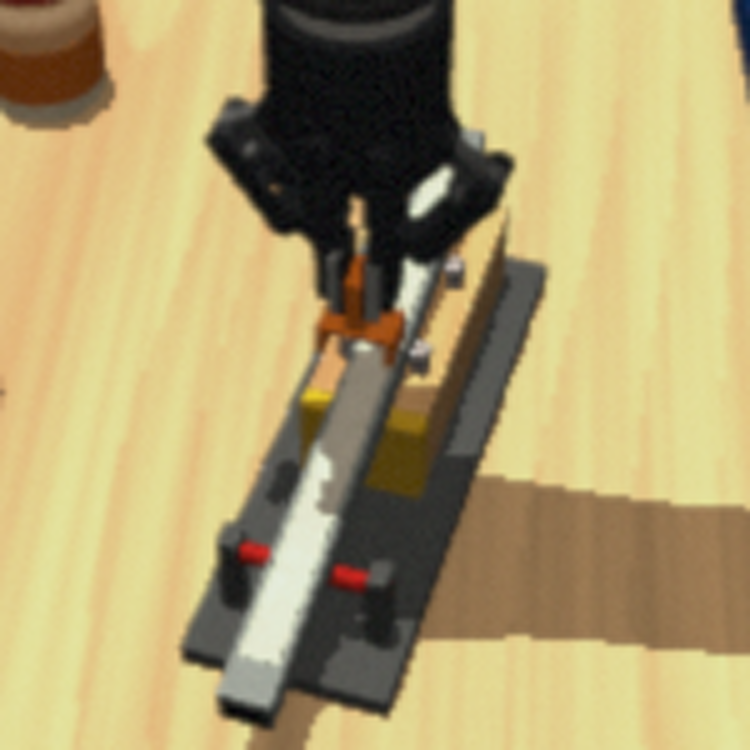

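```bash
python3 - <<'E'
from plan import *
W=pickle.load(open('pics/w24.pkl','rb'));crop(W,'w24c.png',(320,230),50,8);crop(W,'w24n.png',(320,110),60,6)
E
```

```text
(no output)
```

View pics/w24c.png

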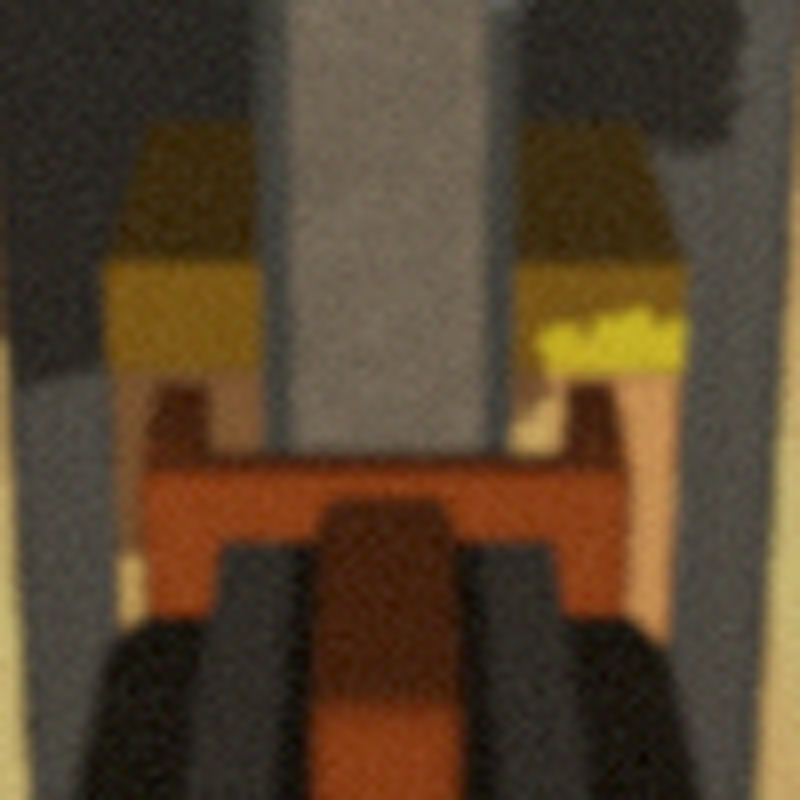

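View pics/w24n.png

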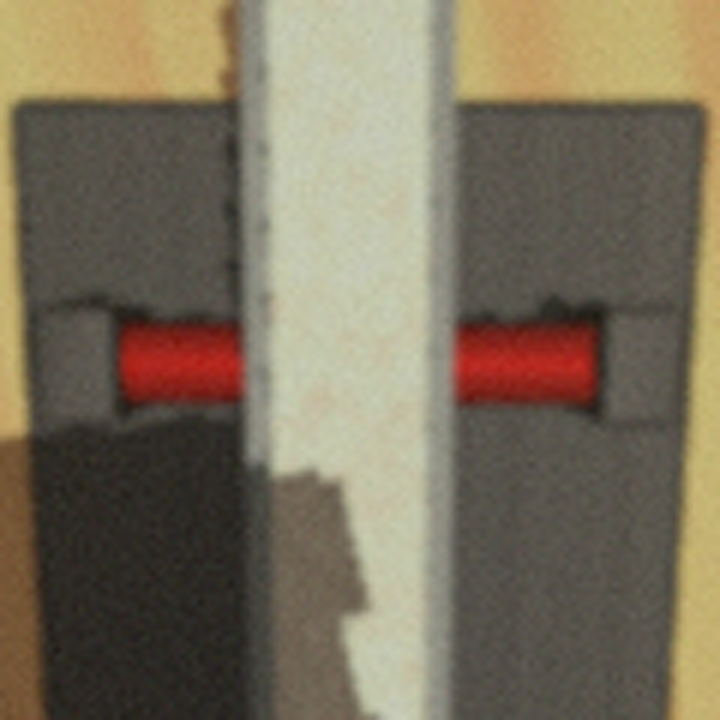

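```bash
python3 - <<'E'
from plan import *
np.set_printoptions(precision=4,suppress=True)
W=pickle.load(open('pics/w24.pkl','rb'));p=W['obs']['tcp_pos']
from scipy.spatial.transform import Rotation as Ro
M=Ro.from_rotvec(W['obs']['orientation']).as_matrix()
c=lambda u:(np.array(u)+.5)/8-.5+[270,180]
for n,u,z in(('edgeL',(105,262),.06),('edgeR',(688,262),.06),('railmid',(389,430),.0815)):
    X=onz(W,c(u),z);print(n,X,'tool',M.T@(X-p),'jig',wj(X))
X=onz(W,(np.array((349,300))+.5)/6-.5+[260,50],.072);print('rail@rod tool',M.T@(X-p),wj(X))
E
```

```text
edgeL [0.4831 0.0616 0.06  ] tool [-0.0012 -0.0283  0.0879] jig [0.0005 0.0284]
edgeR [0.5416 0.0479 0.06  ] tool [-0.0012  0.0317  0.0879] jig [ 0.0005 -0.0317]
railmid [0.5096 0.0463 0.0815] tool [-0.01    0.0009  0.0664] jig [-0.0083 -0.0009]
rail@rod tool [0.0863 0.0006 0.0759] [ 0.088  -0.0006]
```

carry_out(
  series="0.1 0 1 0 0; 0 0 1 0 0; 0 0 0.8 0 0; 0 0 0 0 0; 0 0 0 0 0",
)

```text
clock: 25.4
tcp_pos: [0.5116, 0.0568, 0.1203]
orientation: [2.462, 1.952, 0.0]
contact_force: [0.2, -0.1, -0.8]
grip_width: 0.0096
```

```bash
python3 - <<'E'
from plan import *
np.set_printoptions(precision=4,suppress=True)
p,th,M,o=pose();print(o['clock'],p,th,wj(p),o['contact_force'])
W=wrist();crop(W,'w25c.png',(320,230),50,8)
S=eyes.grab_frame('side');crop(S,'s25.png',(325,215),35,10)
E
```

```text
25.4 [0.5116 0.0568 0.1203] 1.3405692549335082 [ 0.0023 -0.0005] [ 0.1938 -0.1205 -0.8324]
```

View pics/w25c.png

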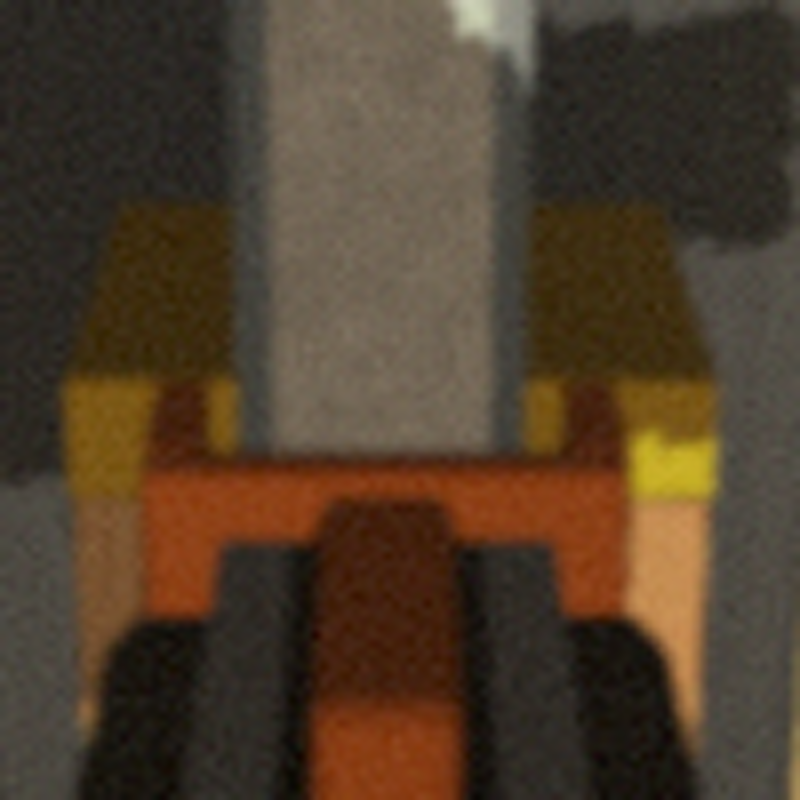

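View pics/s25.png

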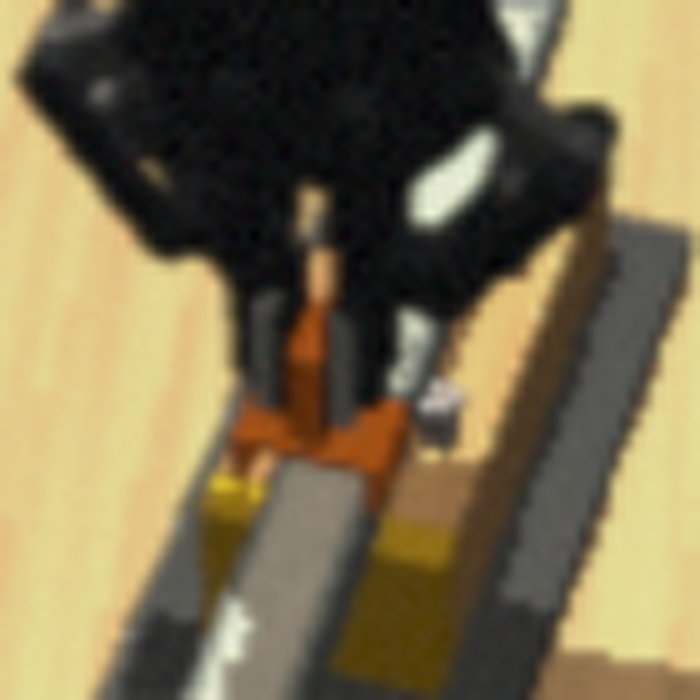

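carry_out(
  series="0 0 0.8 0 0; 0 0 0.5 0 0; 0 0 0.2 0 0; 0 0 0 0 0",
)

```text
clock: 26.0
tcp_pos: [0.5114, 0.0568, 0.1051]
orientation: [-2.462, -1.952, 0.001]
contact_force: [0.2, 0.3, 0.1]
grip_width: 0.0095
```

```bash
cat > lk.py <<'E'
from plan import *
import sys
n=sys.argv[1]
np.set_printoptions(precision=4,suppress=True)
p,th,M,o=pose();print(o['clock'],p,th,wj(p),o['contact_force'])
W=wrist();S=eyes.grab_frame('side')
def z(f,c,h): 
    u,v=c; return cv2.resize(f['color'][v-h:v+h,u-h:u+h],(400,400),interpolation=cv2.INTER_CUBIC)
cv2.imwrite(f'pics/k{n}.png',np.hstack([z(W,(320,230),50),z(S,(325,225),60)]))
E
python3 lk.py 1
```

```text
26.0 [0.5114 0.0568 0.1051] 1.340703371287815 [ 0.0023 -0.0003] [0.2135 0.3402 0.0703]
```

View pics/k1.png

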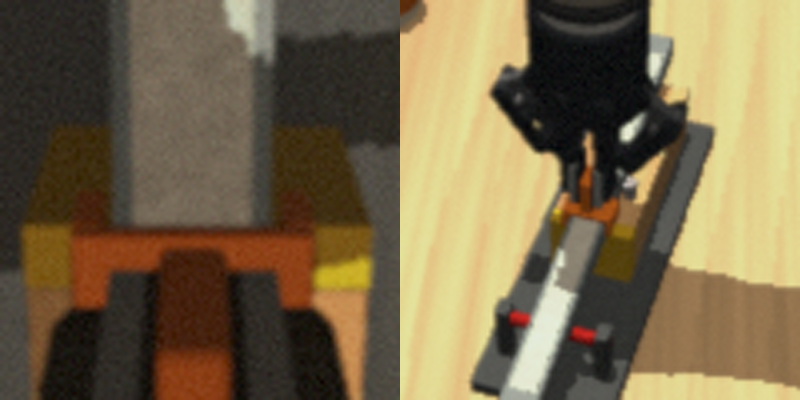

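carry_out(
  series="0 0 0.1 0 0; 0 0 0 0 0; 0 0 0 0 0",
)

```text
clock: 26.48
tcp_pos: [0.5115, 0.0569, 0.1043]
orientation: [-2.462, -1.952, -0.0]
contact_force: [-0.0, -0.0, -0.3]
grip_width: 0.0088
```

carry_out(
  series="0 0 0 0 0.25; 0 0 0 0 0.4; 0 0 0 0 0.4; 0 0 0 0 0.4",
)

```text
clock: 26.98
tcp_pos: [0.5115, 0.0568, 0.1043]
orientation: [2.462, 1.952, 0.0]
contact_force: [-0.8, 0.5, 0.8]
grip_width: 0.0342
```

```bash
python3 lk.py 2
```

```text
26.975 [0.5115 0.0568 0.1043] 1.3407524591294044 [ 0.0024 -0.0004] [-0.7661  0.5149  0.7817]
```

View pics/k2.png

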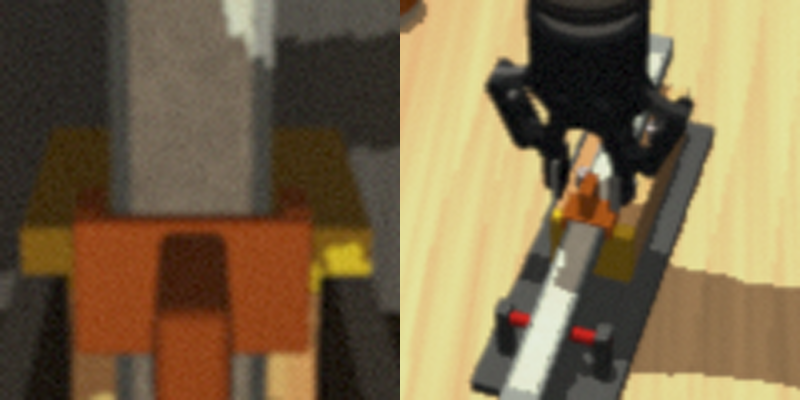

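carry_out(
  series="0 0 -1 0 0.5; 0 0 -2 0 0.6; 0 0 -3 0 0.6; 0 0 -3 0 0.6; 0 0 -3 0 0.6; 0 0 0 0 0.6; 0 0 0 0 0.6",
)

```text
clock: 27.95
tcp_pos: [0.5112, 0.0569, 0.2242]
orientation: [-2.461, -1.952, 0.0]
contact_force: [-0.2, 0.3, -0.1]
grip_width: 0.0516
```

```bash
python3 - <<'E'
from tilt import *
np.set_printoptions(precision=4,suppress=True)
p,th,M,o=pose();print(o['clock'],p,wj(p))
W=wrist();S=eyes.grab_frame('side');pickle.dump((W,S),open('pics/f.pkl','wb'))
cv2.imwrite('pics/w30.png',W['color']);crop(W,'w30c.png',(320,200),60,6);crop(S,'s30.png',(325,225),75,5)
for q in('clip','clip_fin','edge'):
    a=spotter.mark_of(W,q)[:2];b=spotter.mark_of(S,q)[:2];print(q,[x['uv'] for x in a],[x['uv'] for x in b])
# predicted
for u in(-.004,0,.004):
    print(u,'fin W',proj(W,P(0,.102,u,-.0008,.039)),'S',proj(S,P(0,.102,u,-.0008,.039)),'fintop W',proj(W,P(0,.102,u,-.0008,.054)),'S',proj(S,P(0,.102,u,-.0008,.054)))
E
```

```text
27.95 [0.5112 0.0569 0.2242] [ 0.0023 -0.    ]
clip [[315.5, 189.9]] [[274.1, 352.1], [336.4, 351.2]]
clip_fin [[318.6, 199.7]] [[274.8, 342.6], [337.8, 348.9]]
edge [[315.6, 187.4]] [[322.0, 233.9]]
-0.004 fin W [317.9937 199.2607] S [321.7342 221.7526] fintop W [317.9935 202.9665] S [321.514  217.7681]
0 fin W [317.9929 195.1231] S [321.2068 223.106 ] fintop W [317.9927 198.6086] S [320.9796 219.1281]
0.004 fin W [317.9921 190.9574] S [320.6767 224.4661] fintop W [317.9919 194.2193] S [320.4425 220.4949]
```

View pics/w30c.png

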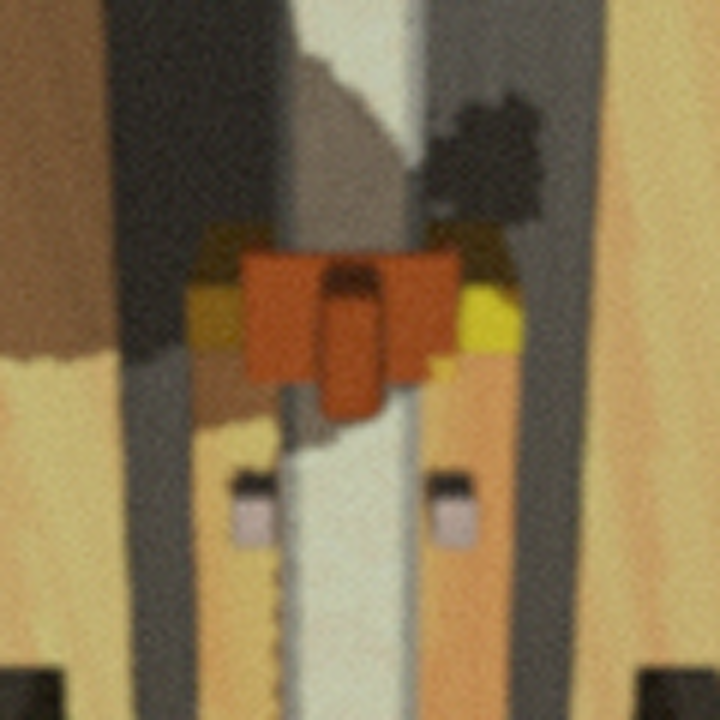

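View pics/s30.png

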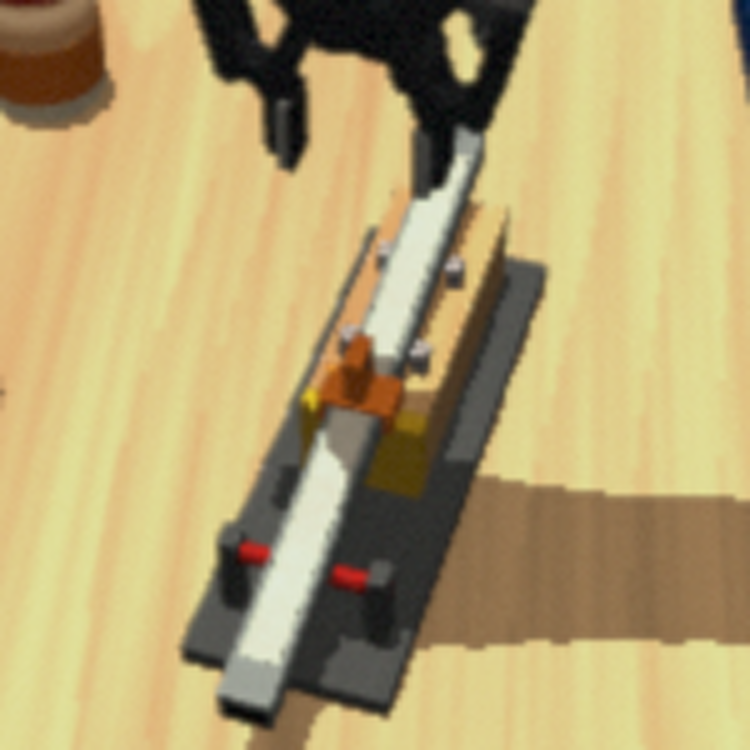

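```bash
python3 - <<'E'
from tilt import *
np.set_printoptions(precision=4,suppress=True)
W,S=pickle.load(open('pics/f.pkl','rb'))
c=lambda u:(np.array(u)+.5)/6-.5+[260,140]
A=[((.011,.018,.024),(243,252)),((.011,-.018,.024),(460,252)),((-.011,.018,.024),(247,382)),((-.011,-.018,.024),(455,384)),
 ((.01,.005,.054),(322,296)),((.01,-.005,.054),(384,296)),((-.01,.005,.054),(320,418)),((-.01,-.005,.054),(383,418))]
def res(q):
    u,dh,ph,y,yaw=q;e=[]
    for (x,yy,h),o in A:
        X=x*np.cos(yaw)-yy*np.sin(yaw);Y=x*np.sin(yaw)+yy*np.cos(yaw)
        # u,h define plate position in rail frame; pitch absolute
        b=np.array(P(0,.102,u,y,.02+dh)); t=np.array(P(0,ph,X,Y,h-.02))-np.array(P(0,ph,0,0,0))
        d=t; e+=list(proj(W,b+d)-c(o))
    return np.array(e)
s=least_squares(res,[0,0,.1,0,0],x_scale=[.01,.01,.1,.01,.1]);print(s.x,np.abs(s.fun).max())
for pt in((187,286),(525,286)): print('edge',wj(onz(W,c(pt),.06)))
Tn=np.array([0,0])
E
```

```text
[-0.0023 -0.0083  0.0973 -0.001  -0.0059] 0.46885027137494717
edge [0.0004 0.0284]
edge [ 0.0004 -0.032 ]
```

```bash
python3 - <<'E'
from h import *
for n in('top','side'):
    f=eyes.grab_frame(n);cv2.imwrite(f'pics/{n}40.png',f['color'])
    a=pickle.load(open(f'pics/{n}0.pkl','rb'));d=np.abs(f['color'].astype(int)-a['color']).max(2)
    cv2.imwrite(f'pics/{n}d.png',np.clip(d*4,0,255).astype(np.uint8))
print(r.get_obs()['clock'])
cv2.imwrite('pics/both.png',np.hstack([cv2.resize(cv2.imread('pics/top40.png'),(400,250)),cv2.resize(cv2.imread('pics/topd.png'),(400,250))]))
E
```

```text
28.45
```

View pics/side40.png

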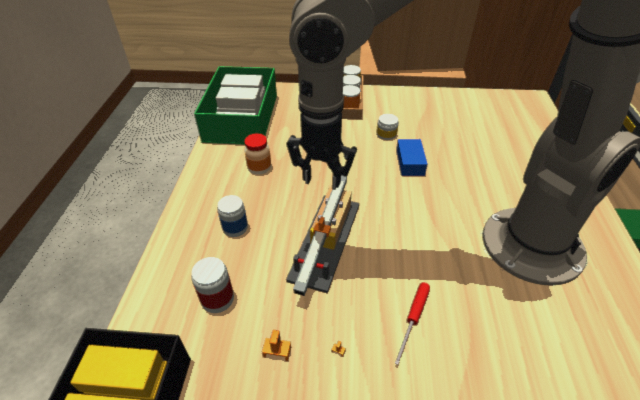

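View pics/both.png

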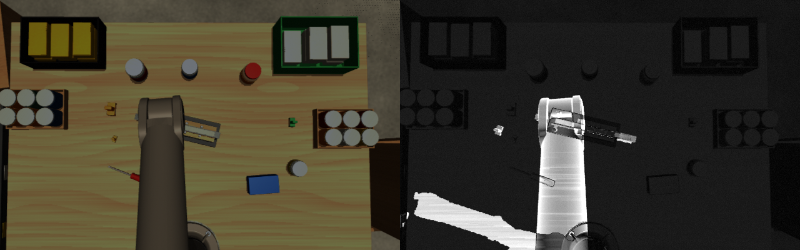

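```bash
python3 -c "
from bench import r
print(r.hand_in())"
```

```text
the job is handed in; nothing more can be done
None
```

I tipped the rail over the yellow edge onto the red rod and seated the middle-sized orange clip on it above the edge. I let go and handed the job in at about 28.5 s on the clock, with no verdict reported.

- **Rail:** I pushed it from the tail in 3 mm steps, backing off to look each time. It first rocked at the edge, and 2 mm more tipped it fully. I then added about 1.5 mm on purpose, so that seating the clip could not tip it back. By the push distances it is roughly 3–4 mm past balance. The last measured tilt was 0.10 rad. Side views from before and after the clip went on show the nose in the same place on the rod.
- **Clip:** Of the three orange clips I picked the one measuring 36 x 22 mm with a 10 mm fin, and released it about a millimetre above the rail. It sits astride the rail at the rail's tilt (0.097 rad fitted), within about 1–3 mm of the edge.
- **Disagreement:** Fitting the clip's height above the rail from the single wrist view gave 8 mm too low, which is impossible. That view is poor for depth. I took it as fully seated from the matching tilt and the picture.
- **Other objects:** Comparing the last top picture with the first shows nothing else moved, except in the strip hidden by the arm, where the side view also shows nothing moved. The gripper was clear, about 12 cm above where it let go.

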